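Warm up cold toast in the toaster

TASK

The two slices of toast in the wire toast rack have gone cold, so warm them up: turn the toaster's browning dial clockwise until its pointer is on the fifth of the seven marks, counted clockwise, and stand one slice in each of the two slots. Only when the dial is set and both slices are in, press the lever down until it catches, and let go of it. Leave the mandarin, the pear, the salt shaker and the round pot standing where they are.

Things in the scene. Friction and masses are not known exactly. Their poses are not given: they have to be found in the camera images.
- toaster: Steel two-slot toaster with black ends, fixed to the worktop, 280 long (x) x 169 wide x 192 mm high. Origin: on the worktop, under the middle between the slots; z up; its control end is at -x, facing the robot. Low on that end a deck slopes down 26 degrees towards -x and carries the dial on its right (-y) half, at y -36; the lever stands above its left half.
- slot_left (a point): Middle of the mouth of the slot at the toaster's +y (34 mm from its middle), 186 mm above the worktop. The slot is 121 mm long (along the point's and toaster's x) and 27 mm wide (y). Inside is a bread shelf moved by the lever: 64 mm below the mouth with the lever up, 119 mm with it down. A slice put on the raised shelf stays up and shows 40 mm above the mouth.
- slot_right (a point): The same for the other slot, 68 mm beside it at the toaster's -y.
- dial_top (a point): Centre of the top of the browning dial; turns with it. Its z is the dial's axis, leaning 26 degrees from vertical towards the toaster's -x: point the tool along -z. A fluted steel knob 35 mm across, its top 28 mm above the deck; a black skirt 43 mm across covers the lowest 6 mm. Grip it across any diameter, fingertips at least 7 mm off the deck, clear of the skirt.
- dial (a joint): Angle of the dial, rad, growing clockwise seen from above; stops at 0 and 4.2. The black line on its top points at a scale of seven white ticks on the deck, 0.7 rad apart, each longer than the last: the first at 0 (lower left), the fourth at 2.1 (straight up the slope), the fifth at 2.8. Starts between 0.3 and 2.0. Light friction (0.03 N m); it stays where it is left.
- lever_top (a point): Middle of the top of the lever's black tab, 34 wide (y) x 26 deep (x) x 12 mm thick, 27 mm out from the toaster's upright end face, at the toaster's y +42. 171 mm above the worktop when up, 116 when down. The toaster's top is 21 mm higher than the raised tab, so press with the shut tool leaning back, away from the toaster. Axes as the toaster's.
- lever (a joint): Travel of the lever straight down, m: 0 up (start), 0.055 down at a hard stop. A spring of 3 to 5 N pushes it up; from 0.042 on a ball catch raises this to about 12 N, and past 0.050 it snaps to the stop and stays down when let go. It moves both bread shelves.
- toast_rack: Loose steel wire toast rack, 104 x 148 x 66 mm, 0.45 kg. Origin: on the worktop under its middle. Six upright wire hoops, 66 mm high and 22 mm apart along its y, make five bays; the slices stand in the two outermost (y +44 and -44) on wires 11 mm above the worktop.
- slice_a: Slice of firm toast, upright in the outer bay at the rack's +y: 98 wide (its x), 14 thick (its y), 104 mm high, about 45 g. Origin: middle of its bottom edge. Its top stands 49 mm above the rack's hoops; the top edge is flat for 62 mm about the middle. Grip it from above across its thickness, near the top. It may lean some degrees in the rack.
- slice_b: The same kind of slice in the outer bay at the rack's -y. Either slice may go in either slot.
- mandarin: Loose mandarin, 60 mm wide, 50 mm high, on the worktop between robot, rack and toaster; a bystander. Origin at its foot.
- pear: Loose pear lying on the worktop before the toaster, 117 x 71 x 72 mm; a bystander. Origin at its foot.
- salt_shaker: Loose salt shaker, 44 mm wide, 90 mm high, behind the rack; a bystander. Origin at its foot.
- round_pot: Loose low cream-coloured lidded pot, 90 mm wide, 32 mm high, left of the toaster; a bystander. Origin at its foot.
Things that resemble listed ones, but are neither listed nor needed, are in the scene too. Leave any blue or green look-alike of the slice_a alone.

How it is judged (in metres and radians):
On the way:
1. with the lever still up, the dial points to the fifth mark and a slice stands on the shelf in each slot (value of joint dial between 2.65 and 2.95 rad and value of joint lever below 0.012 m and ((x of slice_a in the frame of toaster between -0.022 and 0.022 m and y of slice_a in the frame of toaster between 0.018 and 0.05 m and z of slice_a in the frame of toaster between 0.108 and 0.135 m and angle between each of slice_a, slice_b's own z axis and vertical below 0.3 rad and x of slice_b in the frame of toaster between -0.022 and 0.022 m and y of slice_b in the frame of toaster between -0.05 and -0.018 m and z of slice_b in the frame of toaster between 0.108 and 0.135 m) or (x of slice_a in the frame of toaster between -0.022 and 0.022 m and y of slice_a in the frame of toaster between -0.05 and -0.018 m and z of slice_a in the frame of toaster between 0.108 and 0.135 m and angle between each of slice_a, slice_b's own z axis and vertical below 0.3 rad and x of slice_b in the frame of toaster between -0.022 and 0.022 m and y of slice_b in the frame of toaster between 0.018 and 0.05 m and z of slice_b in the frame of toaster between 0.108 and 0.135 m))), for 0.2 s.
At the end, for the whole second after the job is handed in: The dial points to the fifth mark (within 0.15 rad), the lever is caught at the bottom (over 51 of its 55 mm), and one slice stands at rest in each slot, lowered with the shelf (value of joint dial between 2.65 and 2.95 rad and value of joint lever above 0.051 m and ((x of slice_a in the frame of toaster between -0.022 and 0.022 m and y of slice_a in the frame of toaster between 0.018 and 0.05 m and z of slice_a in the frame of toaster between 0.055 and 0.078 m and angle between each of slice_a, slice_b's own z axis and vertical below 0.3 rad and x of slice_b in the frame of toaster between -0.022 and 0.022 m and y of slice_b in the frame of toaster between -0.05 and -0.018 m and z of slice_b in the frame of toaster between 0.055 and 0.078 m) or (x of slice_a in the frame of toaster between -0.022 and 0.022 m and y of slice_a in the frame of toaster between -0.05 and -0.018 m and z of slice_a in the frame of toaster between 0.055 and 0.078 m and angle between each of slice_a, slice_b's own z axis and vertical below 0.3 rad and x of slice_b in the frame of toaster between -0.022 and 0.022 m and y of slice_b in the frame of toaster between 0.018 and 0.05 m and z of slice_b in the frame of toaster between 0.055 and 0.078 m)) and linear speed of each of slice_a, slice_b below 0.03 m/s); the robot touches nothing.
It fails at once if the mandarin is moved more than 30 mm (distance of mandarin from where it was at the start of the episode above 0.03 m).
It fails at once if the salt shaker is moved more than 30 mm (distance of salt_shaker from where it was at the start of the episode above 0.03 m).
It fails at once if the round pot is moved more than 30 mm (distance of round_pot from where it was at the start of the episode above 0.03 m).
It fails at once if the pear is moved more than 30 mm (distance of pear from where it was at the start of the episode above 0.03 m).
It also fails if it takes over 72 s, if anything falls off the work surface, if the arm or the gripper's body presses on something with over 40 N, if the wrist force passes 120 N, or if a joint passes its speed limit or range.

ROBOT

A 7-joint arm with a two-finger parallel gripper is mounted at the origin on the work surface; the furniture and walls round the work are solid. World frame = base frame: x ahead of the robot, y to its left, z up, the work surface at z = 0. Lengths are in m, angles in degrees, forces in N, time in s.
With the tool pointing down it reaches from about 0.425 to 0.875 m from the base axis. Payload 4.7 kg.
Tool frame: the origin (TCP) lies on the mounting face of the last link; the fingertips stand 182 mm ahead of it and the grasp point (between the pads) lies 164 mm ahead of it; z points along the fingers, y is the line along which they close (so a half turn about z gives the same grasp; the last joint's range is limited). The gripper opens to 87 mm and grips with 3 to 60 N. Pads are 19 mm wide; open, the fingers measure 117 mm over their backs; the gripper's body (75 mm by 190 mm) begins 51 mm behind the grasp point.
Start: joints at [66.984, 18.392, -4.016, 83.108, 1.295, 78.541, -3.26], TCP at [0.263, -0.595, 0.405] pointing down, gripper open.
Joint ranges: [-163.93, 163.93], [-17.29, 119.83], [-79.2, 71.16], [3.27, 140.29], [-89.18, 269.18], [5.43, 117.66], [-154.24, 154.24]. Speed limits (degrees/s): [147.25, 147.25, 180, 180, 180, 180, 180].

INTERFACE

Orientations are given as [roll, pitch, yaw] about the fixed x, y, z axes, in that order (R = Rz(yaw) Ry(pitch) Rx(roll)).
In Python, from cell import env gives the robot as it stands.
- The arm moves only by the tool servo_tool, never from a script. Its argument "plan" is a list of rows, each an object with "xyz": the shift along the tool's x, y, z in cm, a list of three; "twist": the turn, a rotation vector about the tool's x, y, z in degrees, a list of three; "jaw": the closure, from 0 (fully open) to 1 (shut). In form: [{"xyz": [x, y, z], "twist": [wx, wy, wz], "jaw": jaw}, ...]. A call has 1 to 10 rows; each row is the pose to reach, as a shift and turn from the pose commanded when the call began, along the tool's axes at that moment; what a row does not reach only later rows make up. A row lasts 1/12 s, in which the tool goes at most 41.7 mm and 7.16 degrees, less where a joint would pass 70% of its speed; a pose out of reach is approached as far as the arm can. A call with a gripper value outside its range is refused whole. The fingers move at their own pace and stop on an object; "newtons" is the grip in N (left out, the last holds). Time passes only in rows, so rows that repeat a pose let the fingers close. It gives the time, the measured TCP pose, the force, the opening and the grip force at its end, in the units of the state.
- env.get_obs(): the state, without advancing time (a new reading comes with each control period).
- env.read_camera(name): name is "side" or "top"; returns a dict with "img" (420x560x3 uint8, red, green, blue), "camera_matrix" (3x3 intrinsics, pixels), "R" (3x3) and "t" (3): a world point X has camera coordinates R X + t. Camera axes: x right, y down, z forward; pixel columns grow to the right and rows downward; lengths in m; the calibration is good to about 2 mm. A picture is of the moment at which its call begins. There is no depth.
- env.sign_off(): hands the job in; it is judged then, once.
The state is a dict: "time_s": time; "qpos": joint angles; "joint_velocities": joint speeds; "effort": joint torques, N m; "tool_pos": TCP position; "tool_rot": TCP orientation; "force": force on the tool from outside, world axes, zero at the start; "wrist_torque": the same for the moment, N m; "grip_width": finger opening in m; "grasp_force": force on a finger pad.
Only numpy, scipy, OpenCV 4.12 (cv2) and the standard library are available. Lean on these libraries where they do the work, as an engineer would, in place of code of your own. Each camera call takes 0.05 s, during which the arm holds its last target. There are 200 camera calls.

## Working session

There is one attempt and no reset: what is moved stays moved. The work goes in short steps, Python scripts to look and compute and a tool call to move; the robot and the scene stay as the last step left them, time stands still between calls to the robot, and variables do not carry over. Pictures are saved under pics/ and viewed, at most 10 in all, crops included, and the job is handed in when it is done.

Besides the shell and the picture viewer there is one more tool, called after "Emit:" by a JSON object that holds its "method" and its "body", one argument or row to a line. servo_tool: Moves the arm, as the interface text tells. Its arguments: {"type":"object","properties":{"plan":{"type":"array","items":{"type":"object","properties":{"xyz":{"type":"array","items":{"type":"number"}},"twist":{"type":"array","items":{"type":"number"}},"jaw":{"type":"number"}}}},"newtons":{"type":"number"}},"required":["plan"]}

```bash
ls; mkdir -p pics; python3 - <<'E'
from cell import env
import cv2,numpy as np
o=env.get_obs();print({k:np.round(v,3).tolist() for k,v in o.items()})
for n in("side","top"):
    c=env.read_camera(n);cv2.imwrite(f"pics/{n}0.png",cv2.resize(c["img"][:,:,::-1],(800,600),interpolation=cv2.INTER_CUBIC))
    np.savez(f"{n}.npz",**{k:c[k] for k in("camera_matrix","R","t")})
    print(n,c["camera_matrix"].tolist(),(-c["R"].T@c["t"]).round(3),c["R"].round(3).tolist())
E
```

```text
pics
{'time_s': 0.0, 'qpos': [66.984, 18.44, -4.017, 83.174, 1.297, 78.541, -3.261], 'joint_velocities': [-0.005, 0.09, -0.069, 0.069, 0.048, -0.025, 0.019], 'effort': [0.0, -49.129, -0.404, -31.253, -0.064, 0.044, 0.0], 'tool_pos': [0.262, -0.594, 0.404], 'tool_rot': [-179.891, 0.008, 23.826], 'force': [-0.249, -0.062, -0.759], 'wrist_torque': [0.003, -0.022, 0.087], 'grasp_force': 0.0, 'grip_width': 0.087}
side [[410.3295756383269, 0.0, 281.4017441698644], [0.0, 410.3295756383269, 212.85767070401945], [0.0, 0.0, 1.0]] [ 0.984 -0.159  0.945] [[0.252, 0.968, 0.013], [0.824, -0.207, -0.528], [-0.508, 0.144, -0.849]]
top [[448.00809154968476, 0.0, 277.17757811901015], [0.0, 448.00809154968476, 215.910449135728], [0.0, 0.0, 1.0]] [ 0.412 -0.022  1.29 ] [[-0.03, -1.0, 0.007], [-0.997, 0.029, -0.068], [0.068, -0.009, -0.998]]
```

View pics/side0.png

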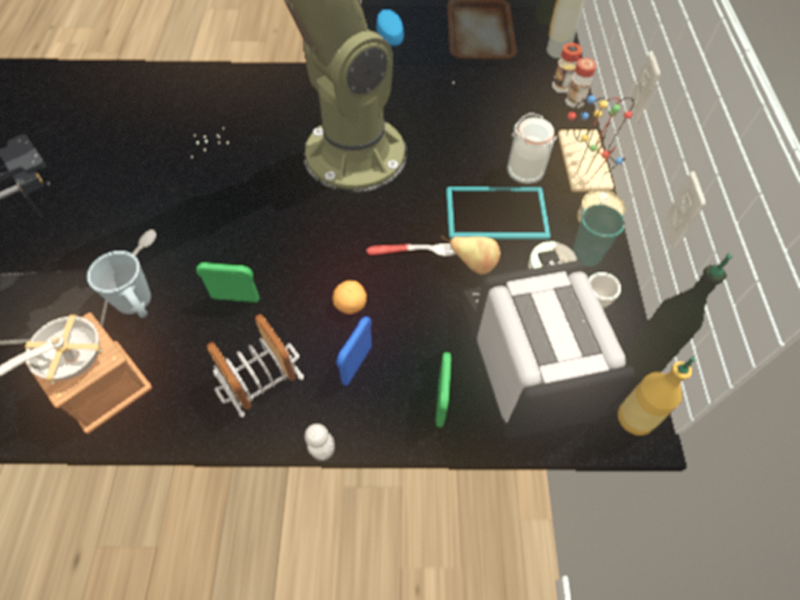

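View pics/top0.png

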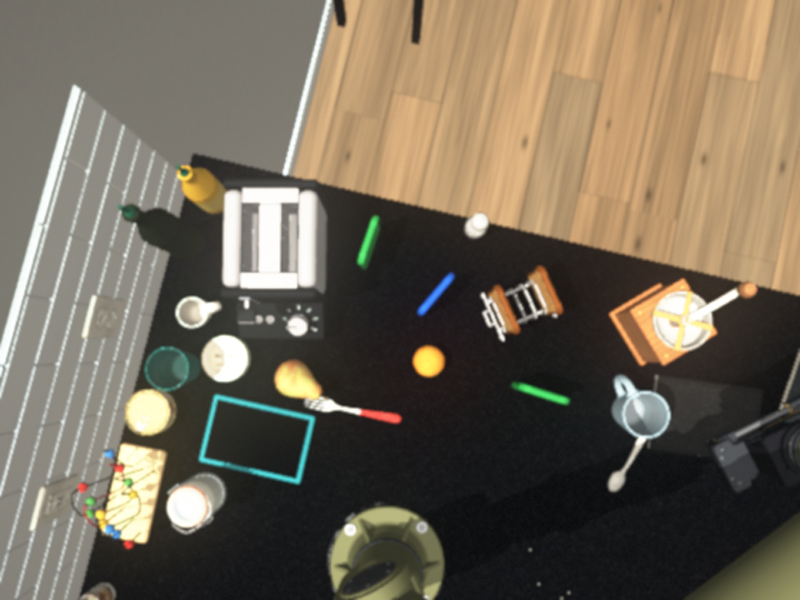

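```bash
python3 - <<'E'
from cell import env
import cv2,numpy as np
T=env.read_camera("top")["img"][:,:,::-1];S=env.read_camera("side")["img"][:,:,::-1]
def crop(I,x,y,w,s):
    h=int(600/s);c=cv2.resize(I[y:y+h,x:x+w],None,fx=s,fy=s,interpolation=cv2.INTER_CUBIC)
    for i in range(0,w,10):
        cv2.putText(c,str(x+i),(int(i*s),10),0,.3,(0,255,255));cv2.line(c,(int(i*s),12),(int(i*s),18),(0,255,255))
    for j in range(0,h,10):
        cv2.putText(c,str(y+j),(0,int(j*s)+4),0,.3,(0,255,255));cv2.line(c,(20,int(j*s)),(26,int(j*s)),(0,255,255))
    return c[:600,:400]
def put(n,*cs):
    o=np.zeros((600,800,3),np.uint8)
    for k,c in enumerate(cs):o[:c.shape[0],400*k:400*k+c.shape[1]]=c
    cv2.imwrite(f"pics/{n}.png",o)
put("toaster1",crop(T,150,122,80,5),crop(S,322,185,125,3.2))
put("rack1",crop(T,330,178,72,5.5),crop(S,142,215,72,5.5))
put("dial1",crop(T,162,203,68,5.8),crop(S,320,193,40,10))
E
```

```text
(no output)
```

View pics/toaster1.png

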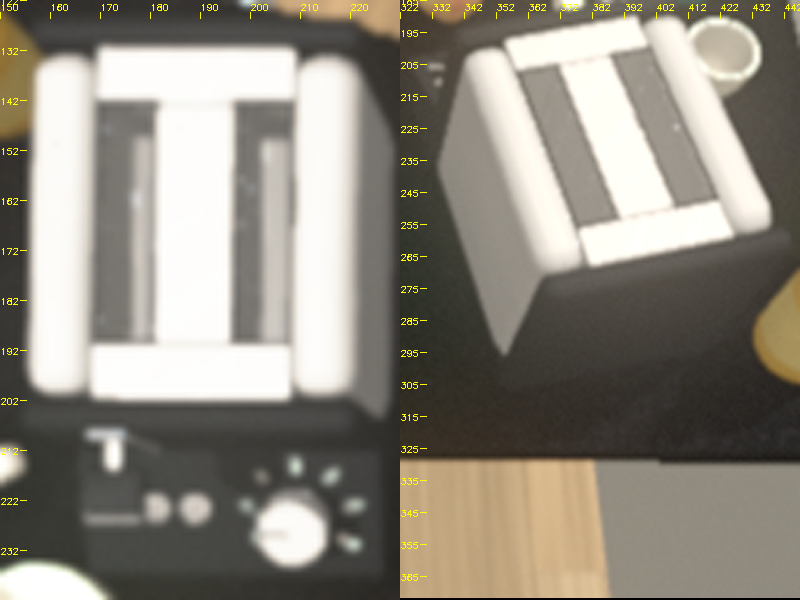

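View pics/rack1.png

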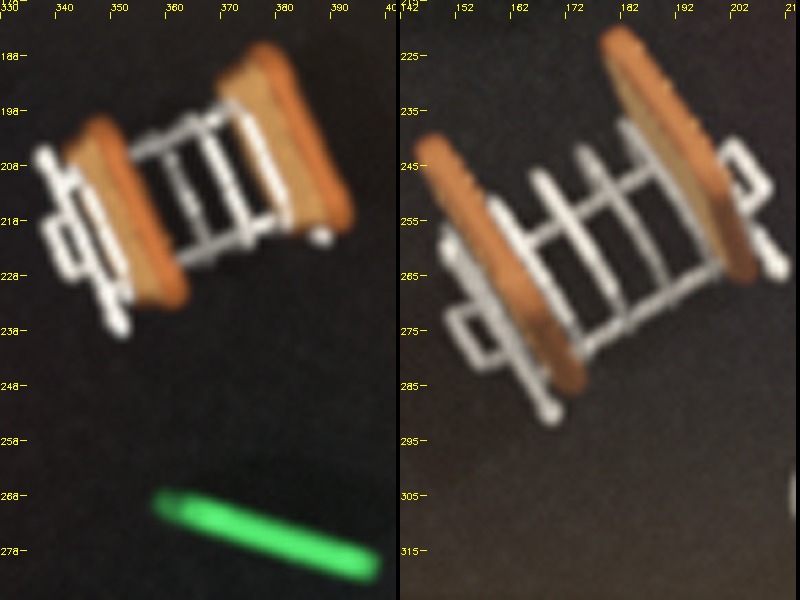

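View pics/dial1.png

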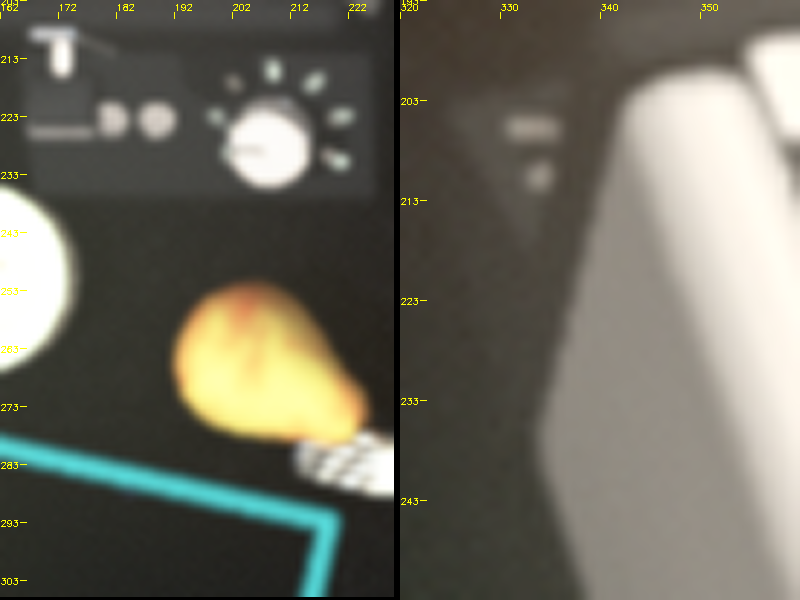

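```bash
cat > h.py <<'E'
import numpy as np,cv2
from scipy.optimize import minimize,least_squares
from scipy.spatial.transform import Rotation as Ro
C={n:np.load(f"{n}.npz") for n in("top","side")}
def proj(n,X):
    c=C[n];p=(np.atleast_2d(X)@c["R"].T+c["t"])@c["camera_matrix"].T;return p[:,:2]/p[:,2:]
def tri(pt,ps,x0=(.6,0,.1)):
    return least_squares(lambda X:np.r_[proj("top",X)[0]-pt,proj("side",X)[0]-ps],x0)
E
python3 - <<'E'
from h import *
from cell import env
# toaster: slot corners (local) x +-.0605, y
T=lambda x,y:(150+x/5,122+y/5); S=lambda x,y:(322+(x-400)/3.2,185+y/3.2)
loc=np.array([[sx*.0605,yc+sy*.0135] for yc in(.034,-.034) for sx,sy in((1,1),(1,-1),(-1,-1),(-1,1))])
pt=np.array([T(*p) for p in[(95,100),(157,100),(155,343),(91,343),(235,100),(293,100),(290,343),(232,343)]])
ps=np.array([S(*p) for p in[(720,202),(672,210),(608,53),(650,45),(620,220),(580,230),(518,72),(558,62)]])
# side: order (+x,+y),(+x,-y),(-x,-y),(-x,+y)
def res(p):
    x,y,z,a=p;c,s=np.cos(a),np.sin(a)
    X=np.c_[x+c*loc[:,0]-s*loc[:,1],y+s*loc[:,0]+c*loc[:,1],np.full(8,z)]
    return np.r_[(proj("top",X)-pt).ravel(),(proj("side",X)-ps).ravel()]
r=least_squares(res,[.6,.2,.186,0]);print("toaster",r.x.round(4),np.degrees(r.x[3]).round(2),"rms",np.sqrt(np.mean(r.fun**2)).round(2));print(r.fun.reshape(2,8,2).round(1).tolist())
# slices
M={}
for n in C:
    im=env.read_camera(n)["img"];h=cv2.cvtColor(im,cv2.COLOR_RGB2HSV)
    M[n]=((h[...,0]>5)&(h[...,0]<22)&(h[...,1]>90)&(h[...,2]>60)).astype(np.uint8)
boxes={"A":{"top":(338,197,366,236),"side":(176,213,208,270)},"B":{"top":(366,182,396,222),"side":(142,235,178,290)}}
a=np.linspace(0,np.pi/2,6);r_=.018
prof=np.array([[-.049,0],[.049,0]]+[[.031+r_*np.cos(t),.086+r_*np.sin(t)] for t in a]+[[-.031-r_*np.cos(t),.086+r_*np.sin(t)] for t in a])
P=np.array([[u,v,w] for u,w in prof for v in(-.007,.007)])
K=4
for s,b in boxes.items():
    G={}
    for n,(x0,y0,x1,y1) in b.items():
        m=np.zeros_like(M[n]);m[y0:y1,x0:x1]=M[n][y0:y1,x0:x1]
        _,l,st,_=cv2.connectedComponentsWithStats(m);k=1+np.argmax(st[1:,4]);G[n]=(l==k).astype(np.uint8)
        G[n]=cv2.morphologyEx(G[n],cv2.MORPH_CLOSE,np.ones((3,3)))
        G[n]=(cv2.resize(G[n].astype(np.float32),None,fx=K,fy=K,interpolation=cv2.INTER_LINEAR)>.5).astype(np.uint8)
    def cost(p):
        R=Ro.from_euler("ZXY",[p[3],p[4],p[5]]);X=R.apply(P)+p[:3];J=0
        for n in C:
            q=((proj(n,X)+.5)*K-.5);hl=cv2.convexHull((q*16).astype(np.int32))
            im=np.zeros_like(G[n]);cv2.fillConvexPoly(im,hl,1,shift=4)
            J+=1-(im&G[n]).sum()/max((im|G[n]).sum(),1)
        return J+20*(abs(p[2]-.011)+0.02*abs(p[5]))
    ys={"A":-.18,"B":-.28}[s];best=None
    for yaw in(60,70,20,-60,-70,-20):
      q=minimize(cost,[.42,ys,.011,np.radians(yaw),0.0,0],method="Nelder-Mead",options=dict(initial_simplex=np.array([[.42,ys,.011,np.radians(yaw),0,0]]*7)+np.vstack([np.zeros(6),np.diag([.03,.03,.003,.2,.1,.03])]),maxiter=1500))
      if best is None or q.fun<best.fun:best=q
    p=best.x;R=Ro.from_euler("ZXY",p[3:]);print(s,best.fun.round(3),p[:3].round(4),np.degrees(p[3:]).round(1),"top mid",(R.apply([0,0,.104])+p[:3]).round(4))
E
```

```text
toaster [ 0.6188  0.1854  0.1836 -0.0311] -1.78 rms 0.73
[[[0.9, 0.0], [-0.7, 0.0], [-1.1, -0.5], [0.8, -0.5], [0.1, 0.1], [-0.7, 0.1], [-0.7, -0.4], [0.0, -0.4]], [[-1.3, -1.0], [1.6, -1.0], [1.0, 0.6], [-0.8, 0.9], [-0.7, -0.3], [-0.5, -0.9], [0.1, 0.1], [-0.8, 1.0]]]
A 0.659 [ 0.4828 -0.2322  0.011 ] [14.5  5.9  0. ] top mid [ 0.4855 -0.2426  0.1144]
B 0.433 [ 0.5192 -0.3202  0.011 ] [21.1  0.4  0. ] top mid [ 0.5194 -0.3209  0.115 ]
```

```bash
cat > fit.py <<'E'
from h import *
from cell import env
r_=.018;a=np.linspace(0,np.pi/2,6)
prof=np.array([[-.049,0],[.049,0]]+[[.031+r_*np.cos(t),.086+r_*np.sin(t)] for t in a]+[[-.031-r_*np.cos(t),.086+r_*np.sin(t)] for t in a])
P=np.array([[u,v,w] for u,w in prof for v in(-.007,.007)]);K=4
def hullfit(boxes,starts,zs=.011,imgs=None):
    imgs=imgs or {n:env.read_camera(n)["img"] for n in C};out={}
    vis={n:cv2.resize(imgs[n],None,fx=K,fy=K,interpolation=cv2.INTER_CUBIC) for n in C}
    for s,b in boxes.items():
        H={}
        for n,(x0,y0,x1,y1) in b.items():
            h=cv2.cvtColor(vis[n],cv2.COLOR_RGB2HSV)
            m=((h[...,0]>4)&(h[...,0]<24)&(h[...,1]>95)&(h[...,2]>70)).astype(np.uint8)
            g=np.zeros_like(m);g[y0*K:y1*K,x0*K:x1*K]=cv2.morphologyEx(m,cv2.MORPH_OPEN,np.ones((7,7)))[y0*K:y1*K,x0*K:x1*K]
            hl=cv2.convexHull(cv2.findNonZero(g));H[n]=np.zeros_like(m);cv2.fillConvexPoly(H[n],hl,1)
            cv2.polylines(vis[n],[hl],True,(0,255,0),1)
        def hull(n,p):
            X=Ro.from_euler("ZX",p[3:]).apply(P)+p[:3];q=(proj(n,X)+.5)*K-.5
            return cv2.convexHull((q*16).astype(np.int32))
        def cost(p):
            J=20*abs(p[2]-zs)
            for n in C:
                im=np.zeros_like(H[n]);cv2.fillConvexPoly(im,hull(n,p),1,shift=4);J+=1-(im&H[n]).sum()/(im|H[n]).sum()
            return J
        best=min((minimize(cost,x0,method="Nelder-Mead",options=dict(maxiter=1000,initial_simplex=x0+np.vstack([np.zeros(5),np.diag([.03,.03,.003,.2,.1])]))) for x0 in starts[s]),key=lambda q:q.fun)
        p=best.x;out[s]=p
        for n in C:cv2.polylines(vis[n],[hull(n,p)],True,(255,0,255),1,shift=4)
        R=Ro.from_euler("ZX",p[3:]);print(s,best.fun.round(3),p[:3].round(4),np.degrees(p[3:]).round(1),"top mid",(R.apply([0,0,.104])+p[:3]).round(4))
    return out,vis
E
python3 - <<'E'
from fit import *
boxes={"A":{"top":(338,197,366,236),"side":(176,213,208,270)},"B":{"top":(366,182,396,222),"side":(142,235,178,290)}}
st={"A":[np.r_[.5,-.23,.011,np.radians(t),0] for t in(15,30)],"B":[np.r_[.52,-.32,.011,np.radians(t),0] for t in(15,30)]}
o,v=hullfit(boxes,st)
o=np.zeros((600,800,3),np.uint8);t=v["top"][180*K:240*K,336*K:400*K,::-1];s=v["side"][212*K:290*K,142*K:210*K,::-1]
t=cv2.resize(t,(400,375));s=cv2.resize(s,(400,459));o[:375,:400]=t;o[:459,400:]=s;cv2.imwrite("pics/fit1.png",o)
E
```

```text
A 0.209 [ 0.4859 -0.2388  0.012 ] [21.6 -0.4] top mid [ 0.4856 -0.2382  0.116 ]
B 0.212 [ 0.5217 -0.3202  0.0106] [22.4 -0.6] top mid [ 0.5213 -0.3192  0.1145]
```

View pics/fit1.png

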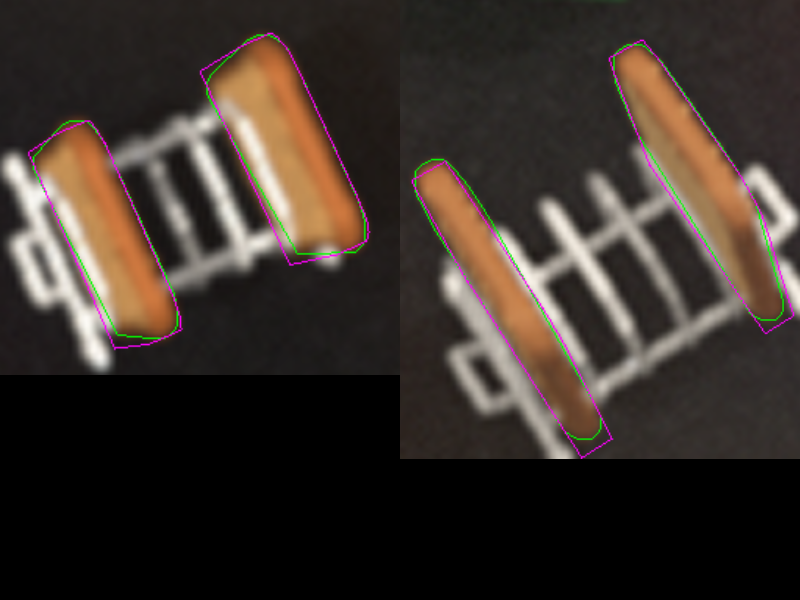

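```bash
python3 - <<'E'
from h import *
TX=np.array([.6188,.1854,0]);Rt=Ro.from_euler("z",-.0311)
L=lambda X:Rt.inv().apply(X-TX).round(4)
for nm,pt,ps in[("t6",(220.7,223),(334,210.8)),("t7",(220.5,231),(333.2,205.8)),("t7b",(162+342/5.8,203+161/5.8),(333.2,205.8)),("orange bottle top",(129.5,120),(476,258)),("dark cap",(91,148),(505,183))]:
    r=tri(pt,ps);print(nm,r.x.round(4),"local",L(r.x),"res",r.fun.round(1))
# top-view rays at given local heights
def ray(pt,z):
    X=least_squares(lambda q:proj("top",[q[0],q[1],z])[0]-pt,[.5,.2]).x;return L(np.r_[X,z])
T=lambda x,y:(150+x/5,122+y/5);D=lambda x,y:(162+x/5.8,203+y/5.8)
for nm,p,zs in[("near deck edge",T(230,572),(0,.02,.04)),("endface top edge",T(190,433),(.186,.17,.15)),("far black edge",T(200,20),(.186,.16)),("bar",T(105,434),(.171,.1)),("knob top c",D(268,148),(.06,.07,.08,.09)),("tick4",D(273,70),(.03,.05,.07)),("tick2",D(217,117),(.03,.05,.07)),("tick3",D(233,82),(.05,)),("tick5",D(315,80),(.05,)),("tick6",D(342,117),(.05,)),("tick7",D(339,160),(.05,)),("bigR edge",T(385,415),(0,)),]:
    print(nm,[(z,ray(p,z)[:2].tolist()) for z in zs])
for z,x in((.171,-.167),(.171,-.14),(.116,-.167)):
    X=Rt.apply([x,.042,z])+TX;q=proj("top",X)[0];print("lever proj local x",x,z,X.round(4),"dial1 px",((q-[162,203])*5.8).round())
E
```

```text
t6 [0.4813 0.1229 0.0603] local [-0.1355 -0.0668  0.0603] res [ 0.  0.  0. -0.]
t7 [0.4603 0.127  0.0508] local [-0.1566 -0.0633  0.0508] res [-0.7 -0.2 -0.7  0. ]
t7b [0.4611 0.126  0.0523] local [-0.1558 -0.0642  0.0523] res [-0.9 -0.3 -0.9  0. ]
orange bottle top [0.7355 0.3263 0.1936] local [0.1123 0.1444 0.1936] res [ 0.7  0.4  0.7 -0. ]
dark cap [0.6434 0.3793 0.3113] local [0.0186 0.1946 0.3113] res [-1.7 -0.9 -1.6  0. ]
near deck edge [(0, [-0.171, 0.011]), (0.02, [-0.1715, 0.0075]), (0.04, [-0.1719, 0.0041])]
endface top edge [(0.186, [-0.1066, -0.0007]), (0.17, [-0.1053, 0.0024]), (0.15, [-0.1036, 0.0062])]
far black edge [(0.186, [0.1007, -0.0026]), (0.16, [0.1078, 0.0024])]
bar [(0.171, [-0.106, 0.0447]), (0.1, [-0.1, 0.0611])]
knob top c [(0.06, [-0.1507, -0.0326]), (0.07, [-0.1511, -0.0341]), (0.08, [-0.1515, -0.0355]), (0.09, [-0.1519, -0.037])]
tick4 [(0.03, [-0.1116, -0.0301]), (0.05, [-0.113, -0.0331]), (0.07, [-0.1144, -0.036])]
tick2 [(0.03, [-0.1345, -0.0033]), (0.05, [-0.1355, -0.0066]), (0.07, [-0.1366, -0.01])]
tick3 [(0.05, [-0.1188, -0.014])]
tick5 [(0.05, [-0.1178, -0.0532])]
tick6 [(0.05, [-0.1354, -0.0662])]
tick7 [(0.05, [-0.156, -0.065])]
bigR edge [(0, [-0.0802, -0.0772])]
lever proj local x -0.167 0.171 [0.4532 0.2326 0.171 ] dial1 px [ 56. 175.]
lever proj local x -0.14 0.171 [0.4802 0.2317 0.171 ] dial1 px [ 57. 112.]
lever proj local x -0.167 0.116 [0.4532 0.2326 0.116 ] dial1 px [ 84. 179.]
```

```bash
cat > clear.py <<'E'
from h import *
g=lambda a,b,n:np.linspace(a,b,n)
def box(x0,x1,y0,y1,z0,z1,n=25):
    return np.array(np.meshgrid(g(x0,x1,n),g(y0,y1,n),g(z0,z1,n))).reshape(3,-1).T
TX=np.array([.6188,.1854,0]);Rt=Ro.from_euler("z",-.0311)
knob=np.array([-.1525,-.036,.083]);A=Ro.from_euler("y",-26,degrees=True)  # dial frame
obst={"toaster":box(-.106,.0,-.0845,.0845,.06,.192),"tab":box(-.1475,-.106,.025,.059,.159,.171),"pear":None}
pc=Rt.inv().apply(np.array([.36,.15,.036])-TX);s=np.random.default_rng(0).normal(size=(3000,3));s/=np.linalg.norm(s,axis=1)[:,None]
obst["pear"]=pc+s*[.036,.058,.036]
F0=np.diag([1,-1,-1.]) # tool frame in dial frame: z down axis, y = -y
def tool(phi,beta,ov):
    # tip overlap ov below knob top, lean beta about y back, rotated phi (clockwise) about dial axis
    Rr=A*Ro.from_euler("z",-phi,degrees=True)*Ro.from_euler("y",-beta,degrees=True)*Ro.from_matrix(F0)
    c=A.apply([0,0,-ov/2])+knob      # middle of overlap on axis
    tip=c+Rr.apply([0,0,ov/2])
    return Rr,tip-Rr.apply([0,0,.182]) # toaster frame, TCP
def clearance(phi,beta,ov):
    Rr,p=tool(phi,beta,ov);o={}
    for n,X in obst.items():
        q=Rr.inv().apply(X-p);d=np.abs(q-[0,0,.0565])-[.0375,.095,.0565]
        o[n]=round(1000*np.min(np.where((d<0).all(1),d.max(1),np.linalg.norm(np.maximum(d,0),axis=1))))
    return o
if __name__=="__main__":
    for b in(0,10,20,30):
        for ph in range(-90,91,15):print(b,ph,clearance(ph,b,.016))
E
python3 clear.py
```

```text
0 -90 {'toaster': -10, 'tab': 23, 'pear': 17}
0 -75 {'toaster': -13, 'tab': 31, 'pear': 15}
0 -60 {'toaster': -11, 'tab': 34, 'pear': 18}
0 -45 {'toaster': -7, 'tab': 32, 'pear': 28}
0 -30 {'toaster': 5, 'tab': 26, 'pear': 42}
0 -15 {'toaster': 23, 'tab': 15, 'pear': 53}
0 0 {'toaster': 36, 'tab': 0, 'pear': 56}
0 15 {'toaster': 16, 'tab': -17, 'pear': 50}
0 30 {'toaster': 0, 'tab': -21, 'pear': 37}
0 45 {'toaster': -6, 'tab': -22, 'pear': 23}
0 60 {'toaster': -11, 'tab': -14, 'pear': 15}
0 75 {'toaster': -13, 'tab': 1, 'pear': 16}
0 90 {'toaster': -10, 'tab': 23, 'pear': 17}
10 -90 {'toaster': -13, 'tab': 35, 'pear': 15}
10 -75 {'toaster': -10, 'tab': 43, 'pear': 8}
10 -60 {'toaster': -6, 'tab': 46, 'pear': 8}
10 -45 {'toaster': -2, 'tab': 44, 'pear': 16}
10 -30 {'toaster': 18, 'tab': 38, 'pear': 30}
10 -15 {'toaster': 35, 'tab': 27, 'pear': 40}
10 0 {'toaster': 49, 'tab': 13, 'pear': 43}
10 15 {'toaster': 27, 'tab': -9, 'pear': 37}
10 30 {'toaster': 9, 'tab': -19, 'pear': 24}
10 45 {'toaster': -1, 'tab': -22, 'pear': 12}
10 60 {'toaster': -7, 'tab': -23, 'pear': 7}
10 75 {'toaster'
[... 555 characters left out ...]
: -28, 'pear': -1}
20 75 {'toaster': -8, 'tab': -23, 'pear': 6}
20 90 {'toaster': -15, 'tab': -9, 'pear': 17}
30 -90 {'toaster': -16, 'tab': 59, 'pear': 10}
30 -75 {'toaster': -6, 'tab': 67, 'pear': -3}
30 -60 {'toaster': 1, 'tab': 70, 'pear': -8}
30 -45 {'toaster': 21, 'tab': 68, 'pear': -5}
30 -30 {'toaster': 42, 'tab': 61, 'pear': 5}
30 -15 {'toaster': 59, 'tab': 50, 'pear': 17}
30 0 {'toaster': 73, 'tab': 36, 'pear': 20}
30 15 {'toaster': 51, 'tab': 12, 'pear': 14}
30 30 {'toaster': 30, 'tab': -6, 'pear': 0}
30 45 {'toaster': 13, 'tab': -17, 'pear': -8}
30 60 {'toaster': 1, 'tab': -27, 'pear': -7}
30 75 {'toaster': -7, 'tab': -37, 'pear': 0}
30 90 {'toaster': -17, 'tab': -27, 'pear': 16}
```

Emit:
{"method": "servo_tool", "body": {
  "plan": [
    {"xyz": [3.5,-2.35,0],"twist": [0,0,1.8],"jaw": 0.3},
    {"xyz": [34.9,-23.5,2],"twist": [0,0,1.8],"jaw": 0.3},
    {"xyz": [34.9,-23.5,2],"twist": [0,0,1.8],"jaw": 0.3},
    {"xyz": [34.9,-23.5,2],"twist": [0,0,1.8],"jaw": 0.3},
    {"xyz": [34.9,-23.5,2],"twist": [0,0,1.8],"jaw": 0.3},
    {"xyz": [34.9,-23.5,2],"twist": [0,0,1.8],"jaw": 0.3},
    {"xyz": [34.9,-23.5,2],"twist": [0,0,1.8],"jaw": 0.3},
    {"xyz": [34.9,-23.5,2],"twist": [0,0,1.8],"jaw": 0.3},
    {"xyz": [34.9,-23.5,2],"twist": [0,0,1.8],"jaw": 0.3},
    {"xyz": [34.9,-23.5,2],"twist": [0,0,1.8],"jaw": 0.3}
  ],
  "newtons": 15
}}

```text
time_s: 1.23
tool_pos: [0.4851, -0.2406, 0.3853]
tool_rot: [179.9, -0.0, 22.0]
force: [0.3, -1.0, 0.0]
grip_width: 0.0611
grasp_force: 0.0
```

```bash
cat >> h.py <<'E'
TX=np.array([.6188,.1854,0]);Rt=Ro.from_euler("z",-.0311)
def rel(xyz,R):
    from cell import env
    o=env.get_obs();Rc=Ro.from_euler("xyz",o["tool_rot"],degrees=True)
    R=R if isinstance(R,Ro) else Ro.from_euler("xyz",R,degrees=True)
    print("t",o["time_s"],"pos",np.round(o["tool_pos"],4),np.round(o["tool_rot"],1),"q",np.round(o["qpos"],0),"w",o["grip_width"],"F",np.round(o["force"],1),"gf",o["grasp_force"])
    print(" shift cm",(100*Rc.inv().apply(np.array(xyz)-o["tool_pos"])).round(2),"twist",np.degrees((Rc.inv()*R).as_rotvec()).round(2))
E
python3 -c "
from h import *
rel([.4857,-.2385,.269],[180,0,22])"
```

```text
t 1.2333 pos [ 0.4851 -0.2406  0.3853] [179.9  -0.   22. ] q [ 42.   7. -20. 100.   2.  74. -46.] w 0.06113011213015372 F [ 0.3 -1.   0. ] gf 0.0
 shift cm [ 0.14 -0.18 11.63] twist [ 0.06 -0.02  0.01]
```

Emit:
{"method": "servo_tool", "body": {
  "plan": [
    {"xyz": [0.14,-0.18,4],"twist": [0,0,0],"jaw": 0.3},
    {"xyz": [0.14,-0.18,8],"twist": [0,0,0],"jaw": 0.3},
    {"xyz": [0.14,-0.18,10.5],"twist": [0,0,0],"jaw": 0.3},
    {"xyz": [0.14,-0.18,11.6],"twist": [0,0,0],"jaw": 0.3},
    {"xyz": [0.14,-0.18,11.6],"twist": [0,0,0],"jaw": 0.3},
    {"xyz": [0.14,-0.18,11.6],"twist": [0,0,0],"jaw": 1},
    {"xyz": [0.14,-0.18,11.6],"twist": [0,0,0],"jaw": 1},
    {"xyz": [0.14,-0.18,11.6],"twist": [0,0,0],"jaw": 1},
    {"xyz": [0.14,-0.18,11.6],"twist": [0,0,0],"jaw": 1},
    {"xyz": [0.14,-0.18,11.6],"twist": [0,0,0],"jaw": 1}
  ],
  "newtons": 15
}}

```text
time_s: 2.07
tool_pos: [0.4854, -0.2407, 0.2703]
tool_rot: [179.9, -0.1, 22.0]
force: [-0.2, 1.0, 0.0]
grip_width: 0.0354
grasp_force: 0.0
```

```bash
python3 -c "
from h import *
rel(Rt.apply([0,.034,.48])+TX,[180,0,-1.8])"
```

```text
t 2.0667 pos [ 0.4854 -0.2407  0.2703] [ 1.799e+02 -1.000e-01  2.200e+01] q [ 42.  13. -20. 107.   5.  61. -48.] w 0.035404418612342864 F [-0.2  1.   0. ] gf 0.0
 shift cm [ 29.73 -37.58 -21.01] twist [ 0.09 -0.09 23.81]
```

Emit:
{"method": "servo_tool", "body": {
  "plan": [
    {"xyz": [0,0,0],"twist": [0,0,0],"jaw": 1},
    {"xyz": [0,0,0],"twist": [0,0,0],"jaw": 1},
    {"xyz": [0,0,0],"twist": [0,0,0],"jaw": 1},
    {"xyz": [0,0,0],"twist": [0,0,0],"jaw": 1},
    {"xyz": [0,0,0],"twist": [0,0,0],"jaw": 1},
    {"xyz": [0,0,0],"twist": [0,0,0],"jaw": 1},
    {"xyz": [0,0,-2],"twist": [0,0,0],"jaw": 1},
    {"xyz": [0,0,-5],"twist": [0,0,0],"jaw": 1},
    {"xyz": [0,0,-9],"twist": [0,0,0],"jaw": 1},
    {"xyz": [0,0,-13],"twist": [0,0,0],"jaw": 1}
  ]
}}

```text
time_s: 2.9
tool_pos: [0.4845, -0.2401, 0.3994]
tool_rot: [-179.9, 0.1, 22.0]
force: [1.2, -0.6, 0.1]
grip_width: 0.0137
grasp_force: 15.0
```

```bash
python3 -c "
from h import *
rel(Rt.apply([0,.034,.48])+TX,[180,0,-1.8])"
```

```text
t 2.9 pos [ 0.4845 -0.2401  0.3994] [-1.799e+02  1.000e-01  2.200e+01] q [ 43.   6. -20.  99.   2.  76. -46.] w 0.013667159484470066 F [ 1.2 -0.6  0.1] gf 14.991986593231559
 shift cm [ 29.77 -37.53  -8.03] twist [-0.11  0.13 23.84]
```

Emit:
{"method": "servo_tool", "body": {
  "plan": [
    {"xyz": [0,0,-4],"twist": [0,0,0],"jaw": 1},
    {"xyz": [1,-1.2,-8],"twist": [0,0,0],"jaw": 1},
    {"xyz": [3.5,-4.4,-8],"twist": [0,0,3],"jaw": 1},
    {"xyz": [6,-7.5,-8],"twist": [0,0,6],"jaw": 1},
    {"xyz": [8.5,-10.6,-8],"twist": [0,0,9],"jaw": 1},
    {"xyz": [11,-13.8,-8],"twist": [0,0,12],"jaw": 1},
    {"xyz": [13.5,-16.9,-8],"twist": [0,0,15],"jaw": 1},
    {"xyz": [16,-20,-8],"twist": [0,0,18],"jaw": 1},
    {"xyz": [18.5,-23.2,-8],"twist": [0,0,21],"jaw": 1},
    {"xyz": [21,-26.3,-8],"twist": [0,0,23.8],"jaw": 1}
  ]
}}

```text
time_s: 3.73
tool_pos: [0.5811, 0.0841, 0.4789]
tool_rot: [180.0, 0.0, -1.9]
force: [1.4, -0.8, -0.4]
grip_width: 0.0139
grasp_force: 15.0
```

```bash
python3 -c "
from h import *
rel(Rt.apply([0,.034,.48])+TX,[180,0,-1.8])"
```

```text
t 3.7333 pos [0.5811 0.0841 0.4789] [180.    0.   -1.9] q [  19.   12.  -35.   85.    7.   85. -108.] w 0.0139178614720428 F [ 1.4 -0.8 -0.4] gf 14.98755291569978
 shift cm [  3.42 -13.65  -0.12] twist [ 0.02  0.01 -0.13]
```

Emit:
{"method": "servo_tool", "body": {
  "plan": [
    {"xyz": [0.9,-3.4,0],"twist": [0,0,0],"jaw": 1},
    {"xyz": [1.8,-6.8,0],"twist": [0,0,0],"jaw": 1},
    {"xyz": [2.7,-10.4,0],"twist": [0,0,0],"jaw": 1},
    {"xyz": [3.4,-13.6,0],"twist": [0,0,0],"jaw": 1},
    {"xyz": [3.4,-13.6,0],"twist": [0,0,0],"jaw": 1},
    {"xyz": [3.4,-13.6,0],"twist": [0,0,0],"jaw": 1},
    {"xyz": [3.4,-13.6,2],"twist": [0,0,0],"jaw": 1},
    {"xyz": [3.4,-13.6,3],"twist": [0,0,0],"jaw": 1},
    {"xyz": [3.4,-13.6,4],"twist": [0,0,0],"jaw": 1},
    {"xyz": [3.4,-13.6,5],"twist": [0,0,0],"jaw": 1}
  ]
}}

```text
time_s: 4.57
tool_pos: [0.6195, 0.2156, 0.428]
tool_rot: [179.9, 0.0, -1.9]
force: [0.0, 0.3, -1.1]
grip_width: 0.0136
grasp_force: 15.0
```

```bash
python3 -c "
from h import *
rel(Rt.apply([0,.034,.3815])+TX,[180,0,-1.8])
from cell import env
o=np.zeros((600,800,3),np.uint8)
T=env.read_camera('top')['img'][115:245,145:225,::-1];S=env.read_camera('side')['img'][150:280,330:430,::-1]
o[:,:369]=cv2.resize(T,(369,600),interpolation=2);o[:,400:]=cv2.resize(S,(400,520),interpolation=2) if 0 else cv2.copyMakeBorder(cv2.resize(S,(400,520),interpolation=2),0,80,0,0,0)
cv2.imwrite('pics/ins1.png',o)"
```

```text
t 4.5667 pos [0.6195 0.2156 0.428 ] [179.9   0.   -1.9] q [   6.   23.  -37.   79.   14.   83. -123.] w 0.013648808295164747 F [ 0.   0.3 -1.1] gf 14.99137073289603
 shift cm [ 0.03 -0.39  4.65] twist [ 0.07  0.02 -0.09]
```

View pics/ins1.png

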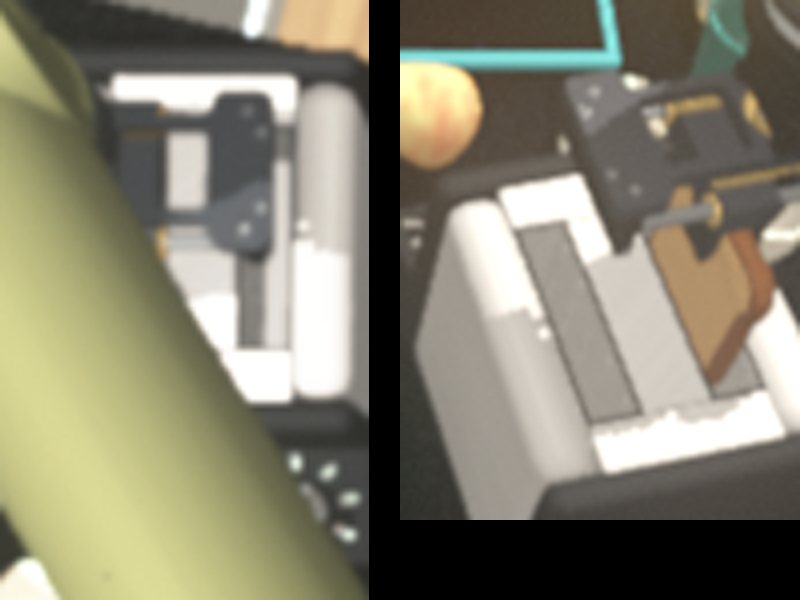

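Emit:
{"method": "servo_tool", "body": {
  "plan": [
    {"xyz": [0,-0.3,0.5],"twist": [0,0,0],"jaw": 1},
    {"xyz": [0,-0.3,1.5],"twist": [0,0,0],"jaw": 1},
    {"xyz": [0,-0.3,2.5],"twist": [0,0,0],"jaw": 1},
    {"xyz": [0,-0.3,3.5],"twist": [0,0,0],"jaw": 1},
    {"xyz": [0,-0.3,4],"twist": [0,0,0],"jaw": 1},
    {"xyz": [0,-0.3,4.3],"twist": [0,0,0],"jaw": 1},
    {"xyz": [0,-0.3,4.5],"twist": [0,0,0],"jaw": 1},
    {"xyz": [0,-0.3,4.5],"twist": [0,0,0],"jaw": 1}
  ]
}}

```text
time_s: 5.33
tool_pos: [0.6194, 0.22, 0.3836]
tool_rot: [180.0, 0.0, -1.8]
force: [-0.6, -0.1, -0.5]
grip_width: 0.0133
grasp_force: 15.0
```

```bash
python3 -c "
from h import *
rel(Rt.apply([0,.034,.3815])+TX,[180,0,-1.8])"
```

```text
t 5.3333 pos [0.6194 0.22   0.3836] [180.    0.   -1.8] q [   6.   24.  -37.   83.   14.   78. -123.] w 0.013340313429693869 F [-0.6 -0.1 -0.5] gf 14.991395529359579
 shift cm [0.05 0.06 0.21] twist [0.01 0.02 0.02]
```

Emit:
{"method": "servo_tool", "body": {
  "plan": [
    {"xyz": [0,0,0.2],"twist": [0,0,0],"jaw": 1},
    {"xyz": [0,0,0.2],"twist": [0,0,0],"jaw": 0.6},
    {"xyz": [0,0,0.2],"twist": [0,0,0],"jaw": 0.6},
    {"xyz": [0,0,0.2],"twist": [0,0,0],"jaw": 0.6},
    {"xyz": [0,0,0],"twist": [0,0,0],"jaw": 0.6},
    {"xyz": [0,0,-1.5],"twist": [0,0,0],"jaw": 0.6},
    {"xyz": [0,0,-4.5],"twist": [0,0,0],"jaw": 0.3},
    {"xyz": [0,1,-8],"twist": [0,0,0],"jaw": 0.3},
    {"xyz": [-1.1,5,-8],"twist": [0,0,-1.5],"jaw": 0.3},
    {"xyz": [-2.2,9,-8],"twist": [0,0,-3],"jaw": 0.3}
  ]
}}

```text
time_s: 6.17
tool_pos: [0.5943, 0.133, 0.467]
tool_rot: [-179.8, -0.3, 1.6]
force: [0.3, -1.4, 0.1]
grip_width: 0.0537
grasp_force: 0.0
```

```bash
python3 -c "
from h import *
rel([.5215,-.3197,.40],[180,0,22.3])"
```

```text
t 6.1667 pos [0.5943 0.133  0.467 ] [-179.8   -0.3    1.6] q [  15.   15.  -37.   83.    9.   85. -110.] w 0.0537361097873211 F [ 0.3 -1.4  0.1] gf 0.0
 shift cm [-8.59 45.06  6.53] twist [ -0.1   -0.33 -20.68]
```

Emit:
{"method": "servo_tool", "body": {
  "plan": [
    {"xyz": [-0.8,4.1,0.5],"twist": [0,0,-2],"jaw": 0.3},
    {"xyz": [-1.5,8.1,1],"twist": [0,0,-4],"jaw": 0.3},
    {"xyz": [-2.3,12.2,2],"twist": [0,0,-6],"jaw": 0.3},
    {"xyz": [-3.1,16.2,2.5],"twist": [0,0,-8],"jaw": 0.3},
    {"xyz": [-3.8,20.2,3],"twist": [0,0,-10],"jaw": 0.3},
    {"xyz": [-4.6,24.2,4],"twist": [0,0,-12],"jaw": 0.3},
    {"xyz": [-5.3,28.2,4.5],"twist": [0,0,-14],"jaw": 0.3},
    {"xyz": [-6.1,32.2,5],"twist": [0,0,-16],"jaw": 0.3},
    {"xyz": [-6.9,36.2,6],"twist": [0,0,-18],"jaw": 0.3},
    {"xyz": [-7.7,40.2,6.5],"twist": [0,0,-20.5],"jaw": 0.3}
  ]
}}

```text
time_s: 7.0
tool_pos: [0.5255, -0.2743, 0.3988]
tool_rot: [180.0, 0.0, 21.8]
force: [1.3, 0.7, -0.6]
grip_width: 0.0607
grasp_force: 0.0
```

```bash
python3 - <<'E'
from fit import *
rel([.5215,-.3197,.269],[180,0,22.3])
im={n:env.read_camera(n)["img"] for n in C}
for n in C: cv2.imwrite(f"pics/raw_{n}.png",im[n][:,:,::-1])
o,v=hullfit({"B":{"top":(366,182,396,222),"side":(142,235,178,290)}},{"B":[np.r_[.52,-.32,.011,np.radians(t),0] for t in(15,30)]},imgs=im)
E
```

```text
t 7.0 pos [ 0.5255 -0.2743  0.3988] [180.    0.   21.8] q [ 46.  13. -24.  91.   6.  77. -47.] w 0.06069311336892541 F [ 1.3  0.7 -0.6] gf 0.0
 shift cm [-2.05  4.06 12.98] twist [ 0.03  0.   -0.45]
B 0.93 [ 0.5196 -0.3211  0.011 ] [22.  -0.6] top mid [ 0.5192 -0.32    0.115 ]
```

Emit:
{"method": "servo_tool", "body": {
  "plan": [
    {"xyz": [-2.1,4,0],"twist": [0,0,-0.4],"jaw": 0.3},
    {"xyz": [-2.1,4,2],"twist": [0,0,-0.4],"jaw": 0.3},
    {"xyz": [-2.1,4,6],"twist": [0,0,-0.4],"jaw": 0.3},
    {"xyz": [-2.1,4,10],"twist": [0,0,-0.4],"jaw": 0.3},
    {"xyz": [-2.1,4,12.3],"twist": [0,0,-0.4],"jaw": 0.3},
    {"xyz": [-2.1,4,12.9],"twist": [0,0,-0.4],"jaw": 0.4},
    {"xyz": [-2.1,4,12.9],"twist": [0,0,-0.4],"jaw": 1},
    {"xyz": [-2.1,4,12.9],"twist": [0,0,-0.4],"jaw": 1},
    {"xyz": [-2.1,4,12.9],"twist": [0,0,-0.4],"jaw": 1},
    {"xyz": [-2.1,4,12.9],"twist": [0,0,-0.4],"jaw": 1}
  ]
}}

```text
time_s: 7.93
tool_pos: [0.5225, -0.318, 0.2726]
tool_rot: [179.8, -0.1, 22.1]
force: [0.3, 0.0, 0.6]
grip_width: 0.0354
grasp_force: 0.0
```

Emit:
{"method": "servo_tool", "body": {
  "plan": [
    {"xyz": [0,0,0],"twist": [0,0,0],"jaw": 1},
    {"xyz": [0,0,0],"twist": [0,0,0],"jaw": 1},
    {"xyz": [0,0,0],"twist": [0,0,0],"jaw": 1},
    {"xyz": [0,0,0],"twist": [0,0,0],"jaw": 1},
    {"xyz": [0,0,0],"twist": [0,0,0],"jaw": 1},
    {"xyz": [0,0,0],"twist": [0,0,0],"jaw": 1},
    {"xyz": [0,0,-2],"twist": [0,0,0],"jaw": 1},
    {"xyz": [0,0,-5],"twist": [0,0,0],"jaw": 1},
    {"xyz": [0,0,-9],"twist": [0,0,0],"jaw": 1},
    {"xyz": [0,0,-13],"twist": [0,0,0],"jaw": 1}
  ]
}}

```text
time_s: 8.77
tool_pos: [0.5209, -0.3175, 0.4]
tool_rot: [-179.8, 0.1, 22.1]
force: [1.1, -1.5, -0.8]
grip_width: 0.0141
grasp_force: 15.0
```

```bash
python3 -c "
from h import *
rel(Rt.apply([0,-.034,.48])+TX,[180,0,-1.8])"
```

```text
t 8.7667 pos [ 0.5209 -0.3175  0.4   ] [-1.798e+02  1.000e-01  2.210e+01] q [ 48.  15. -23.  89.   6.  77. -44.] w 0.014146387915394985 F [ 1.1 -1.5 -0.8] gf 14.99650013772225
 shift cm [ 26.62 -39.81  -7.94] twist [-0.13  0.13 23.93]
```

Emit:
{"method": "servo_tool", "body": {
  "plan": [
    {"xyz": [0,0,-4],"twist": [0,0,0],"jaw": 1},
    {"xyz": [1,-1.5,-7.9],"twist": [0,0,0],"jaw": 1},
    {"xyz": [3,-4.8,-7.9],"twist": [0,0,3],"jaw": 1},
    {"xyz": [5.2,-8.1,-7.9],"twist": [0,0,6],"jaw": 1},
    {"xyz": [7.4,-11.4,-7.9],"twist": [0,0,9],"jaw": 1},
    {"xyz": [9.6,-14.7,-7.9],"twist": [0,0,12],"jaw": 1},
    {"xyz": [11.8,-18,-7.9],"twist": [0,0,15],"jaw": 1},
    {"xyz": [14,-21.3,-7.9],"twist": [0,0,18],"jaw": 1},
    {"xyz": [16.3,-24.6,-7.9],"twist": [0,0,21],"jaw": 1},
    {"xyz": [18.6,-28,-7.9],"twist": [0,0,23.9],"jaw": 1}
  ]
}}

```text
time_s: 9.6
tool_pos: [0.5883, 0.0133, 0.4787]
tool_rot: [180.0, 0.0, -2.0]
force: [1.2, -0.2, -0.8]
grip_width: 0.0138
grasp_force: 15.0
```

```bash
python3 -c "
from h import *
rel(Rt.apply([0,-.034,.48])+TX,[180,0,-1.8])"
```

```text
t 9.6 pos [0.5883 0.0133 0.4787] [180.   0.  -2.] q [  25.   12.  -34.   85.    7.   85. -101.] w 0.013765703029333935 F [ 1.2 -0.2 -0.8] gf 14.993929797885812
 shift cm [  2.47 -13.9   -0.14] twist [ 0.03  0.02 -0.17]
```

Emit:
{"method": "servo_tool", "body": {
  "plan": [
    {"xyz": [0.7,-3.5,0],"twist": [0,0,0],"jaw": 1},
    {"xyz": [1.4,-7,0],"twist": [0,0,0],"jaw": 1},
    {"xyz": [2,-10.5,0],"twist": [0,0,0],"jaw": 1},
    {"xyz": [2.4,-13.8,0],"twist": [0,0,0],"jaw": 1},
    {"xyz": [2.4,-13.8,0],"twist": [0,0,0],"jaw": 1},
    {"xyz": [2.4,-13.8,0],"twist": [0,0,0],"jaw": 1},
    {"xyz": [2.4,-13.8,1],"twist": [0,0,0],"jaw": 1},
    {"xyz": [2.4,-13.8,1.5],"twist": [0,0,0],"jaw": 1}
  ]
}}

```text
time_s: 10.27
tool_pos: [0.6168, 0.1472, 0.4624]
tool_rot: [179.9, 0.1, -1.9]
force: [-0.4, -0.8, -0.9]
grip_width: 0.0138
grasp_force: 15.0
```

```bash
python3 -c "
from h import *
rel(Rt.apply([0,-.034,.3815])+TX,[180,0,-1.8])"
```

```text
t 10.2667 pos [0.6168 0.1472 0.4624] [ 1.799e+02  1.000e-01 -1.900e+00] q [  13.   19.  -37.   79.   11.   86. -116.] w 0.01379978526807839 F [-0.4 -0.8 -0.9] gf 14.997280753641462
 shift cm [ 0.09 -0.44  8.09] twist [ 0.09  0.06 -0.11]
```

Emit:
{"method": "servo_tool", "body": {
  "plan": [
    {"xyz": [0.1,-0.35,0.5],"twist": [0,0,0],"jaw": 1},
    {"xyz": [0.1,-0.35,1.5],"twist": [0,0,0],"jaw": 1},
    {"xyz": [0.1,-0.35,3],"twist": [0,0,0],"jaw": 1},
    {"xyz": [0.1,-0.35,4.5],"twist": [0,0,0],"jaw": 1},
    {"xyz": [0.1,-0.35,6],"twist": [0,0,0],"jaw": 1},
    {"xyz": [0.1,-0.35,7],"twist": [0,0,0],"jaw": 1},
    {"xyz": [0.1,-0.35,7.6],"twist": [0,0,0],"jaw": 1},
    {"xyz": [0.1,-0.35,7.9],"twist": [0,0,0],"jaw": 1},
    {"xyz": [0.1,-0.35,8],"twist": [0,0,0],"jaw": 1},
    {"xyz": [0.1,-0.35,8],"twist": [0,0,0],"jaw": 1}
  ]
}}

```text
time_s: 11.1
tool_pos: [0.6179, 0.1524, 0.3843]
tool_rot: [-180.0, -0.0, -1.8]
force: [0.1, -0.5, 0.2]
grip_width: 0.0135
grasp_force: 15.0
```

```bash
python3 -c "
from h import *
rel(Rt.apply([0,-.034,.3815])+TX,[180,0,-1.8])"
```

```text
t 11.1 pos [0.6179 0.1524 0.3843] [-180.    -0.    -1.8] q [  13.   21.  -37.   86.   13.   77. -117.] w 0.013545030906999756 F [ 0.1 -0.5  0.2] gf 14.997443010479401
 shift cm [-0.01  0.1   0.28] twist [-0.01 -0.04  0.02]
```

Emit:
{"method": "servo_tool", "body": {
  "plan": [
    {"xyz": [0,0,0.3],"twist": [0,0,0],"jaw": 1},
    {"xyz": [0,0,0.3],"twist": [0,0,0],"jaw": 0.6},
    {"xyz": [0,0,0.3],"twist": [0,0,0],"jaw": 0.6},
    {"xyz": [0,0,0.3],"twist": [0,0,0],"jaw": 0.6},
    {"xyz": [0,0,0.2],"twist": [0,0,0],"jaw": 0.6},
    {"xyz": [0,0,-1.5],"twist": [0,0,0],"jaw": 0.6},
    {"xyz": [0,0,-4.5],"twist": [0,0,0],"jaw": 0.45},
    {"xyz": [-2,1,-7],"twist": [0,5,0],"jaw": 0.45},
    {"xyz": [-6,2,-7],"twist": [0,10,0],"jaw": 0.45},
    {"xyz": [-10,3,-7],"twist": [0,15,0],"jaw": 0.45}
  ]
}}

```text
time_s: 11.93
tool_pos: [0.5172, 0.1257, 0.4552]
tool_rot: [-179.9, -15.3, -1.8]
force: [-2.0, 0.8, 0.9]
grip_width: 0.0466
grasp_force: 0.0
```

```bash
cat > dial.py <<'E'
from clear import *
def world(phi,b,ov,up=0):
    Rr,p=tool(phi,b,ov);p=p+A.apply([0,0,up]);return Rt.apply(p)+TX,Rt*Rr
E
python3 - <<'E'
from dial import *
from h import rel
for b in(12,16):
  for ph in(-40,-36,-30,6,10):print(b,ph,clearance(ph,b,.015))
for ph in(-36,8):
  p,R=world(ph,16,.015,.08);print(ph,R.as_euler("xyz",degrees=True).round(1));rel(p,R)
E
```

```text
12 -40 {'toaster': 7, 'tab': 45, 'pear': 19}
12 -36 {'toaster': 13, 'tab': 43, 'pear': 22}
12 -30 {'toaster': 20, 'tab': 40, 'pear': 28}
12 6 {'toaster': 43, 'tab': 5, 'pear': 40}
12 10 {'toaster': 37, 'tab': -1, 'pear': 38}
16 -40 {'toaster': 12, 'tab': 49, 'pear': 14}
16 -36 {'toaster': 18, 'tab': 48, 'pear': 17}
16 -30 {'toaster': 25, 'tab': 44, 'pear': 23}
16 6 {'toaster': 48, 'tab': 10, 'pear': 35}
16 10 {'toaster': 42, 'tab': 4, 'pear': 33}
-36 [161.4 -36.1  42.6]
t 11.9333 pos [0.5172 0.1257 0.4552] [-179.9  -15.3   -1.8] q [  21.   -2.  -38.  101.    4.   66. -110.] w 0.04658998709519673 F [-2.   0.8  0.9] gf 0.0
 shift cm [-23.2    0.18  11.61] twist [  1.56  25.72 -36.32]
8 [-175.3  -41.7  -12.1]
t 11.9333 pos [0.5172 0.1257 0.4552] [-179.9  -15.3   -1.8] q [  21.   -2.  -38.  101.    4.   66. -110.] w 0.04658998709519673 F [-2.   0.8  0.9] gf 0.0
 shift cm [-24.06  -3.32  11.78] twist [-0.52 26.63  8.02]
```

```bash
python3 - <<'E'
from dial import *
from h import rel
p,R=world(-36,12,.015,.07);print(p,R.as_euler("xyz",degrees=True).round(1));rel(p,R)
E
```

```text
[0.33605    0.13684343 0.27971997] [162.3 -32.3  41.1]
t 11.9333 pos [0.5172 0.1257 0.4552] [-179.9  -15.3   -1.8] q [  21.   -2.  -38.  101.    4.   66. -110.] w 0.04658998709519673 F [-2.   0.8  0.9] gf 0.0
 shift cm [-22.13  -0.52  12.13] twist [  0.29  21.86 -36.26]
```

Emit:
{"method": "servo_tool", "body": {
  "plan": [
    {"xyz": [-3,0,0.5],"twist": [0,3,-5],"jaw": 0.35},
    {"xyz": [-6,-0.1,2],"twist": [0,5.5,-9.1],"jaw": 0.35},
    {"xyz": [-9.5,-0.2,4],"twist": [0.1,8.2,-13.6],"jaw": 0.35},
    {"xyz": [-12.5,-0.3,6],"twist": [0.1,10.9,-18.1],"jaw": 0.35},
    {"xyz": [-15.5,-0.4,8],"twist": [0.2,13.6,-22.6],"jaw": 0.35},
    {"xyz": [-18.5,-0.5,10],"twist": [0.2,16.3,-27.1],"jaw": 0.35},
    {"xyz": [-21,-0.5,11.5],"twist": [0.3,19,-31.6],"jaw": 0.35},
    {"xyz": [-22.1,-0.5,12.1],"twist": [0.3,21.9,-36.3],"jaw": 0.35},
    {"xyz": [-22.1,-0.5,12.1],"twist": [0.3,21.9,-36.3],"jaw": 0.35}
  ]
}}

```text
time_s: 12.68
tool_pos: [0.3634, 0.1492, 0.2626]
tool_rot: [162.9, -30.1, 40.1]
force: [-0.7, -1.3, -0.7]
grip_width: 0.0564
grasp_force: 0.0
```

```bash
python3 - <<'E'
from dial import *
from h import rel
for up in(.07,.03,0):
    p,R=world(-36,12,.015,up);rel(p,R)
E
```

```text
t 12.6833 pos [0.3634 0.1492 0.2626] [162.9 -30.1  40.1] q [ -30.  -17.   -2.  140.   27.   28. -108.] w 0.0563674557785104 F [-0.7 -1.3 -0.7] gf 0.0
 shift cm [-1.64  0.08 -3.04] twist [-0.16  2.32 -0.16]
t 12.6833 pos [0.3634 0.1492 0.2626] [162.9 -30.1  40.1] q [ -30.  -17.   -2.  140.   27.   28. -108.] w 0.0563674557785104 F [-0.7 -1.3 -0.7] gf 0.0
 shift cm [-2.31  0.1   0.91] twist [-0.16  2.32 -0.16]
t 12.6833 pos [0.3634 0.1492 0.2626] [162.9 -30.1  40.1] q [ -30.  -17.   -2.  140.   27.   28. -108.] w 0.0563674557785104 F [-0.7 -1.3 -0.7] gf 0.0
 shift cm [-2.82  0.11  3.86] twist [-0.16  2.32 -0.16]
```

```bash
python3 - <<'E'
from dial import *
from h import rel
for ph in(-36,-34,-32,-4,-2,0,2):print(ph,clearance(ph,5,.014))
for up in(.035,0):
    p,R=world(-34,5,.014,up);print(p.round(3),R.as_euler("xyz",degrees=True).round(1));rel(p,R)
print(world(0,5,.014)[0],world(-34,0,.014)[0],world(0,0,.014)[0])
E
```

```text
-36 {'toaster': 4, 'tab': 35, 'pear': 32}
-34 {'toaster': 7, 'tab': 34, 'pear': 34}
-32 {'toaster': 10, 'tab': 33, 'pear': 36}
-4 {'toaster': 40, 'tab': 11, 'pear': 51}
-2 {'toaster': 42, 'tab': 9, 'pear': 51}
0 {'toaster': 43, 'tab': 7, 'pear': 51}
2 {'toaster': 40, 'tab': 3, 'pear': 50}
[0.365 0.149 0.259] [164.2 -26.1  36.6]
t 12.6833 pos [0.3634 0.1492 0.2626] [162.9 -30.1  40.1] q [ -30.  -17.   -2.  140.   27.   28. -108.] w 0.0563674557785104 F [-0.7 -1.3 -0.7] gf 0.0
 shift cm [-0.09  0.04  0.36] twist [-0.43 -4.67  1.83]
[0.38  0.148 0.228] [164.2 -26.1  36.6]
t 12.6833 pos [0.3634 0.1492 0.2626] [162.9 -30.1  40.1] q [ -30.  -17.   -2.  140.   27.   28. -108.] w 0.0563674557785104 F [-0.7 -1.3 -0.7] gf 0.0
 shift cm [-0.67  0.05  3.81] twist [-0.43 -4.67  1.83]
[0.37823336 0.15686662 0.22671272] [0.39164358 0.15644943 0.2339974 ] [0.39164358 0.15644943 0.2339974 ]
```

Emit:
{"method": "servo_tool", "body": {
  "plan": [
    {"xyz": [-0.1,0,0.4],"twist": [-0.4,-4.7,1.8],"jaw": 0.35},
    {"xyz": [-0.1,0,0.4],"twist": [-0.4,-4.7,1.8],"jaw": 0.35},
    {"xyz": [-0.1,0,0.4],"twist": [-0.4,-4.7,1.8],"jaw": 0.35},
    {"xyz": [-0.1,0,0.4],"twist": [-0.4,-4.7,1.8],"jaw": 0.35}
  ]
}}

```text
time_s: 13.02
tool_pos: [0.3681, 0.1487, 0.2628]
tool_rot: [164.2, -26.4, 36.2]
force: [0.9, -1.4, 0.7]
grip_width: 0.0567
grasp_force: 0.0
```

```bash
python3 - <<'E'
from dial import *
from h import rel
for up in(.02,0):
    p,R=world(-34,5,.014,up);rel(p,R)
E
```

```text
t 13.0167 pos [0.3681 0.1487 0.2628] [164.2 -26.4  36.2] q [ -30.  -15.   -3.  138.   25.   33. -108.] w 0.05667113323350087 F [ 0.9 -1.4  0.7] gf 0.0
 shift cm [-0.51 -0.24  1.64] twist [ 0.1  -0.17 -0.42]
t 13.0167 pos [0.3681 0.1487 0.2628] [164.2 -26.4  36.2] q [ -30.  -15.   -3.  138.   25.   33. -108.] w 0.05667113323350087 F [ 0.9 -1.4  0.7] gf 0.0
 shift cm [-0.69 -0.24  3.63] twist [ 0.1  -0.17 -0.42]
```

Emit:
{"method": "servo_tool", "body": {
  "plan": [
    {"xyz": [-0.5,-0.2,1],"twist": [0,0,0],"jaw": 0.35},
    {"xyz": [-0.6,-0.2,2],"twist": [0,0,0],"jaw": 0.35},
    {"xyz": [-0.7,-0.2,3],"twist": [0,0,0],"jaw": 0.35},
    {"xyz": [-0.7,-0.2,3.6],"twist": [0,0,0],"jaw": 0.35},
    {"xyz": [-0.7,-0.2,3.6],"twist": [0,0,0],"jaw": 0.7},
    {"xyz": [-0.7,-0.2,3.6],"twist": [0,0,0],"jaw": 0.7},
    {"xyz": [-0.7,-0.2,3.6],"twist": [0,0,0],"jaw": 0.7},
    {"xyz": [-0.7,-0.2,3.6],"twist": [0,0,0],"jaw": 0.7},
    {"xyz": [-0.7,-0.2,3.6],"twist": [0,0,0],"jaw": 0.7}
  ],
  "newtons": 10
}}

```text
time_s: 13.77
tool_pos: [0.38, 0.1476, 0.228]
tool_rot: [164.2, -26.3, 36.2]
force: [-0.3, -1.3, 2.1]
grip_width: 0.0348
grasp_force: 10.0
```

```bash
python3 - <<'E'
from dial import *
from h import rel
p,R=world(-34,5,.014,0);rel(p,R)
E
```

```text
t 13.7667 pos [0.38   0.1476 0.228 ] [164.2 -26.3  36.2] q [ -28.  -10.   -3.  139.   30.   27. -112.] w 0.034767908834877924 F [-0.3 -1.3  2.1] gf 9.99941736459732
 shift cm [ 0.05 -0.04  0.03] twist [ 0.12 -0.08 -0.4 ]
```

```bash
cat >> dial.py <<'E'
def rows(phis,b,ov,phi0):
    p0,R0=world(phi0,b,ov)
    for ph in phis:
        p,R=world(ph,b,ov);print(ph,(100*R0.inv().apply(p-p0)).round(2).tolist(),np.degrees((R0.inv()*R).as_rotvec()).round(1).tolist())
E
python3 - <<'E'
from dial import *
rows([-28,-22,-16,-10,-4,-1],5,.014,-34);rows([-7,-13,-19,-25,-31,-34],5,.014,-1)
E
```

```text
-28 [0.01, -0.16, 0.0] [-0.5, 0.0, 6.0]
-22 [0.03, -0.32, 0.0] [-1.0, 0.0, 12.0]
-16 [0.07, -0.47, 0.01] [-1.6, -0.0, 17.9]
-10 [0.13, -0.62, 0.01] [-2.1, -0.0, 23.9]
-4 [0.2, -0.76, 0.02] [-2.6, 0.0, 29.9]
-1 [0.25, -0.83, 0.02] [-2.9, -0.0, 32.9]
-7 [0.01, 0.16, 0.0] [0.5, 0.0, -6.0]
-13 [0.03, 0.32, 0.0] [1.0, -0.0, -12.0]
-19 [0.07, 0.47, 0.01] [1.6, -0.0, -17.9]
-25 [0.13, 0.62, 0.01] [2.1, -0.0, -23.9]
-31 [0.2, 0.76, 0.02] [2.6, 0.0, -29.9]
-34 [0.25, 0.83, 0.02] [2.9, 0.0, -32.9]
```

Emit:
{"method": "servo_tool", "body": {
  "plan": [
    {"xyz": [0.01,-0.16,0],"twist": [-0.5,0,6],"jaw": 0.7},
    {"xyz": [0.03,-0.32,0],"twist": [-1,0,12],"jaw": 0.7},
    {"xyz": [0.07,-0.47,0],"twist": [-1.6,0,18],"jaw": 0.7},
    {"xyz": [0.13,-0.62,0],"twist": [-2.1,0,24],"jaw": 0.7},
    {"xyz": [0.2,-0.76,0],"twist": [-2.6,0,30],"jaw": 0.7},
    {"xyz": [0.25,-0.83,0],"twist": [-2.9,0,33],"jaw": 0.7},
    {"xyz": [0.25,-0.83,0],"twist": [-2.9,0,33],"jaw": 0.7}
  ]
}}

```text
time_s: 14.35
tool_pos: [0.3776, 0.157, 0.2268]
tool_rot: [179.8, -31.1, -1.2]
force: [0.5, 1.2, -0.4]
grip_width: 0.0345
grasp_force: 10.0
```

```bash
python3 - <<'E'
from dial import *
from h import rel
p,R=world(-1,5,.014,0);rel(p,R)
E
```

```text
t 14.35 pos [0.3776 0.157  0.2268] [179.8 -31.1  -1.2] q [ -22.   -9.  -12.  138.   34.   29. -152.] w 0.03445035386269338 F [ 0.5  1.2 -0.4] gf 10.000185817480087
 shift cm [0.05 0.04 0.03] twist [-0.01 -0.1  -0.53]
```

Emit:
{"method": "servo_tool", "body": {
  "plan": [
    {"xyz": [0,0,0],"twist": [0,0,0],"jaw": 0.4},
    {"xyz": [0,0,0],"twist": [0,0,0],"jaw": 0.4},
    {"xyz": [0.01,0.16,0],"twist": [0.5,0,-6],"jaw": 0.4},
    {"xyz": [0.03,0.32,0],"twist": [1,0,-12],"jaw": 0.4},
    {"xyz": [0.07,0.47,0],"twist": [1.6,0,-18],"jaw": 0.4},
    {"xyz": [0.13,0.62,0],"twist": [2.1,0,-24],"jaw": 0.4},
    {"xyz": [0.2,0.76,0],"twist": [2.6,0,-30],"jaw": 0.5},
    {"xyz": [0.25,0.83,0],"twist": [2.9,0,-33],"jaw": 0.5},
    {"xyz": [0.25,0.83,0],"twist": [2.9,0,-33],"jaw": 0.7}
  ]
}}

```text
time_s: 15.1
tool_pos: [0.3795, 0.1474, 0.2278]
tool_rot: [164.2, -26.2, 36.3]
force: [1.1, 0.2, 0.5]
grip_width: 0.0421
grasp_force: 0.0
```

Emit:
{"method": "servo_tool", "body": {
  "plan": [
    {"xyz": [0,0,0],"twist": [0,0,0],"jaw": 0.7},
    {"xyz": [0,0,0],"twist": [0,0,0],"jaw": 0.7},
    {"xyz": [0,0,0],"twist": [0,0,0],"jaw": 0.7},
    {"xyz": [0,0,0],"twist": [0,0,0],"jaw": 0.7},
    {"xyz": [0.01,-0.16,0],"twist": [-0.5,0,6],"jaw": 0.7},
    {"xyz": [0.03,-0.32,0],"twist": [-1,0,12],"jaw": 0.7},
    {"xyz": [0.07,-0.47,0],"twist": [-1.6,0,18],"jaw": 0.7},
    {"xyz": [0.13,-0.62,0],"twist": [-2.1,0,24],"jaw": 0.7},
    {"xyz": [0.2,-0.76,0],"twist": [-2.6,0,30],"jaw": 0.7},
    {"xyz": [0.24,-0.81,0],"twist": [-2.8,0,32],"jaw": 0.7}
  ]
}}

```text
time_s: 15.93
tool_pos: [0.3772, 0.1567, 0.2266]
tool_rot: [179.4, -31.0, -0.3]
force: [0.3, 1.4, -0.4]
grip_width: 0.0346
grasp_force: 10.0
```

```bash
python3 - <<'E'
from dial import *
from h import rel
p,R=world(-2,5,.014,0);rel(p,R)
E
```

```text
t 15.9333 pos [0.3772 0.1567 0.2266] [179.4 -31.   -0.3] q [ -21.   -9.  -12.  138.   34.   29. -151.] w 0.03459879975210774 F [ 0.3  1.4 -0.4] gf 9.998621642589569
 shift cm [0.09 0.04 0.04] twist [ 0.   -0.04 -0.73]
```

Emit:
{"method": "servo_tool", "body": {
  "plan": [
    {"xyz": [0,0,0],"twist": [0,0,0],"jaw": 0.4},
    {"xyz": [0,0,0],"twist": [0,0,0],"jaw": 0.4},
    {"xyz": [0.01,0.16,0],"twist": [0.5,0,-6],"jaw": 0.4},
    {"xyz": [0.03,0.32,0],"twist": [1,0,-12],"jaw": 0.4},
    {"xyz": [0.07,0.47,0],"twist": [1.6,0,-18],"jaw": 0.4},
    {"xyz": [0.13,0.62,0],"twist": [2.1,0,-24],"jaw": 0.4},
    {"xyz": [0.2,0.76,0],"twist": [2.6,0,-30],"jaw": 0.5},
    {"xyz": [0.24,0.81,0],"twist": [2.8,0,-32],"jaw": 0.5},
    {"xyz": [0.24,0.81,0],"twist": [2.8,0,-32],"jaw": 0.7}
  ]
}}

```text
time_s: 16.68
tool_pos: [0.3795, 0.1477, 0.2281]
tool_rot: [164.2, -26.2, 36.2]
force: [0.5, -0.2, 0.3]
grip_width: 0.0426
grasp_force: 0.0
```

Emit:
{"method": "servo_tool", "body": {
  "plan": [
    {"xyz": [0,0,0],"twist": [0,0,0],"jaw": 0.7},
    {"xyz": [0,0,0],"twist": [0,0,0],"jaw": 0.7},
    {"xyz": [0,0,0],"twist": [0,0,0],"jaw": 0.7},
    {"xyz": [0,0,0],"twist": [0,0,0],"jaw": 0.7},
    {"xyz": [0.01,-0.16,0],"twist": [-0.5,0,6],"jaw": 0.7},
    {"xyz": [0.03,-0.32,0],"twist": [-1,0,12],"jaw": 0.7},
    {"xyz": [0.07,-0.47,0],"twist": [-1.6,0,18],"jaw": 0.7},
    {"xyz": [0.13,-0.62,0],"twist": [-2.1,0,24],"jaw": 0.7},
    {"xyz": [0.2,-0.76,0],"twist": [-2.6,0,30],"jaw": 0.7},
    {"xyz": [0.24,-0.81,0],"twist": [-2.8,0,32],"jaw": 0.7}
  ]
}}

```text
time_s: 17.52
tool_pos: [0.3772, 0.1567, 0.227]
tool_rot: [179.4, -31.0, -0.3]
force: [1.3, 1.3, -2.1]
grip_width: 0.0347
grasp_force: 10.0
```

Emit:
{"method": "servo_tool", "body": {
  "plan": [
    {"xyz": [0,0,0],"twist": [0,0,0],"jaw": 0.4},
    {"xyz": [0,0,0],"twist": [0,0,0],"jaw": 0.4},
    {"xyz": [0.01,0.16,0],"twist": [0.5,0,-6],"jaw": 0.4},
    {"xyz": [0.03,0.32,0],"twist": [1,0,-12],"jaw": 0.4},
    {"xyz": [0.07,0.47,0],"twist": [1.6,0,-18],"jaw": 0.4},
    {"xyz": [0.13,0.62,0],"twist": [2.1,0,-24],"jaw": 0.4},
    {"xyz": [0.2,0.76,0],"twist": [2.6,0,-30],"jaw": 0.5},
    {"xyz": [0.24,0.81,0],"twist": [2.8,0,-32],"jaw": 0.5},
    {"xyz": [0.24,0.81,0],"twist": [2.8,0,-32],"jaw": 0.5}
  ]
}}

```text
time_s: 18.27
tool_pos: [0.3793, 0.1477, 0.2285]
tool_rot: [164.2, -26.2, 36.2]
force: [-0.4, 0.6, -0.8]
grip_width: 0.0446
grasp_force: 0.0
```

```bash
python3 - <<'E'
from dial import *
from h import rel
from cell import env
p,R=world(-34,5,.014,0);rel(p,R)
im=env.read_camera("top")["img"];cv2.imwrite("pics/d_raw.png",im[:,:,::-1])
g=cv2.cvtColor(im,cv2.COLOR_RGB2GRAY)[212:240,196:226];print("\n".join(" ".join(f"{v:3d}" for v in r) for r in g))
E
```

```text
t 18.2667 pos [0.3793 0.1477 0.2285] [164.2 -26.2  36.2] q [ -25.  -10.   -5.  139.   29.   27. -111.] w 0.04460900932635735 F [-0.4  0.6 -0.8] gf 0.0
 shift cm [ 0.07 -0.01  0.11] twist [ 0.06 -0.02 -0.3 ]
 61  60  59  60  61  60  61  58  59  61  65  72  80  80  70  63  62  63  63  62  61  62  61  61  61  60  60  60  55  51
 62  61  62  62  61  61  61  60  61  62  71  94 126 130  93  70  68  69  67  67  68  68  67  65  65  66  64  64  61  51
 62  62  61  62  61  61  61  59  60  63  73 109 167 186 120  72  70  69  68  71  76  75  69  68  67  66  65  63  57  51
 61  61  61  62  65  72  74  65  60  62  68 110 181 206 132  74  69  69  75  96 115 109  81  68  67  66  64  58  52  50
 62  61  61  63  75  99 106  82  63  61  65  94 147 166 112  71  69  73  99 146 172 146  93  68  67  66  64  57  51  51
 61  60  61  63  77 106 119  98  68  61  64  73  94 109  97  76  68  79 121 169 179 139  84  64  70  79  79  64  57  60
 62  61  61  61  68  86  99  88  68  63  67  71  88 130 145 102  69  74 107 141 135  99  71  71  87 103 101  77  68  73
 66  63  62  60  63  66  71  69  68  75  85  92 115 1
[... 1766 characters left out ...]
 125 101  86  96 120 127 110  94  91  89  87  85  80  75  71  71  73  81  85  86  87  87  84  75  68
171 168 156 133 107  83  77  83  87  93  96  91  87  89  86  82  76  69  68  71  78  81  86  87  88  88  87  85  82  74
165 145 119  93  77  69  72  80  82  82  87  88  87  84  76  67  62  62  65  73  83  86  87  87  87  86  88  86  85  81
127 102  82  76  82  77  68  66  67  72  79  82  83  76  62  52  50  52  59  71  82  86  86  87  85  85  87  87  86  85
 86  76  75  76  82  77  64  56  54  58  64  71  73  67  55  46  43  45  50  63  73  80  83  82  79  80  80  82  85  85
 75  83  84  72  67  63  56  52  49  49  58  65  67  63  56  49  44  43  44  50  60  67  72  72  70  70  70  74  77  82
```

```bash
python3 - <<'E'
from dial import *
from h import rel
p,R=world(-34,5,.014,.03);rel(p,R)
rel([.43,0,.38],R)
E
```

```text
t 18.3167 pos [0.3793 0.1478 0.2285] [164.3 -26.3  36.1] q [ -25.  -10.   -5.  139.   29.   27. -111.] w 0.0440875949917809 F [ 0.1 -0.2  0.4] gf 0.0
 shift cm [ 0.33 -0.   -2.88] twist [ 0.07 -0.02 -0.4 ]
t 18.3167 pos [0.3793 0.1478 0.2285] [164.3 -26.3  36.1] q [ -25.  -10.   -5.  139.   29.   27. -111.] w 0.0440875949917809 F [ 0.1 -0.2  0.4] gf 0.0
 shift cm [  2.56  18.61 -11.  ] twist [ 0.07 -0.02 -0.4 ]
```

Emit:
{"method": "servo_tool", "body": {
  "plan": [
    {"xyz": [0.1,0,-1],"twist": [0,0,0],"jaw": 0.4},
    {"xyz": [0.3,0,-3],"twist": [0,0,0],"jaw": 0.4},
    {"xyz": [0.6,2,-4.5],"twist": [0,0,0],"jaw": 0.4},
    {"xyz": [1,6,-6],"twist": [0,0,0],"jaw": 0.4},
    {"xyz": [1.5,10,-8],"twist": [0,0,0],"jaw": 0.4},
    {"xyz": [2,14,-10],"twist": [0,0,0],"jaw": 0.4},
    {"xyz": [2.6,18,-11],"twist": [0,0,0],"jaw": 0.4},
    {"xyz": [2.6,18.6,-11],"twist": [0,0,0],"jaw": 0.4}
  ]
}}

```text
time_s: 18.98
tool_pos: [0.4422, 0.0006, 0.3779]
tool_rot: [164.5, -26.0, 36.1]
force: [0.7, -0.4, -0.1]
grip_width: 0.0523
grasp_force: 0.0
```

```bash
python3 - <<'E'
from cell import env
import cv2,numpy as np
im=env.read_camera("top")["img"][:,:,::-1];s=env.read_camera("side")["img"][:,:,::-1]
o=np.zeros((600,800,3),np.uint8);o[:560,:448]=cv2.resize(im[205:240,193:221],(448,560),interpolation=cv2.INTER_CUBIC)
o[:330,450:]=cv2.resize(s[160:280,322:442],(350,330),interpolation=2);o[330:,450:]=cv2.resize(im[115:205,150:267],(350,270),interpolation=2);cv2.imwrite("pics/d2.png",o)
g=cv2.cvtColor(im,cv2.COLOR_BGR2GRAY)[218:240,198:224];print("\n".join(" ".join(f"{v:3d}" for v in r) for r in g))
E
```

```text
61  61  67  85  99  88  68  63  67  71  87 126 142 102  68  74 107 140 137 101  73  66  62  55  50  56
 62  62  62  67  71  69  68  76  84  92 114 168 189 131  77  67  74  87  85  73  67  66  61  53  51  57
 68  68  67  67  67  72  87 108 123 131 139 170 185 146  98  71  60  61  63  65  65  63  59  52  53  59
 93  98  84  72  73  90 120 141 155 162 155 153 156 142 115  87  69  57  57  60  60  59  56  55  59  66
134 146 115  82  88 125 165 186 197 200 178 158 155 146 126 104  84  64  56  56  55  56  58  62  69  76
133 152 125  94 120 178 221 234 237 232 204 190 205 183 149 126 102  77  57  54  56  61  67  74  81  85
100 114 107 114 171 227 245 249 249 242 218 217 238 231 203 163 122  90  63  58  63  71  78  84  88  89
 76  81  91 143 217 245 251 251 250 242 216 227 247 248 239 212 154 104  68  61  71  81  85  90  98 103
 71  72  93 162 231 249 251 251 250 240 212 232 249 251 249 238 194 122  72  65  77  86  88  94 115 132
 71  76 108 179 238 250 251 251 250 240 214 235 250 252 251 245 212 130  72  67  82  87  88  92 114 136
 71  84 133 201 240 250 251 251 251 245 235 244 251 252 251 2
[... 486 characters left out ...]
 236 247 249 249 248 245 234 202 141  86  66  63  64  65  65  66  73  84  97
 71  70  69  69  73  91 130 176 210 218 218 215 202 169 126  87  70  65  65  64  66  65  65  65  70  79
 70  68  68  69  67  70  80 101 120 127 128 124 113  95  77  67  66  66  65  65  64  64  63  64  65  69
 65  65  66  64  65  64  65  66  68  71  72  69  66  64  63  62  61  62  60  61  61  60  59  59  59  61
 58  58  56  57  57  58  57  57  57  55  57  55  56  55  57  55  54  54  53  53  54  53  54  53  51  52
 54  54  52  52  52  52  52  51  51  50  51  51  51  50  51  50  49  49  49  47  48  48  48  48  46  46
 54  52  50  52  51  52  52  50  50  48  50  49  49  47  47  48  48  47  47  46  47  47  47  47  46  44
```

View pics/d2.png

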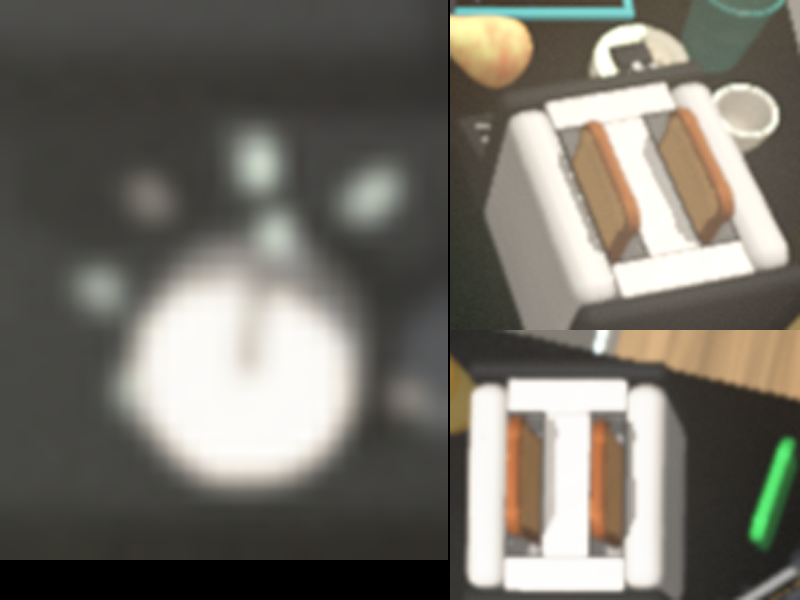

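```bash
python3 - <<'E'
from dial import *
def px(th,r,h):
    a=th-2.1  # clockwise from upslope (+x in dial frame)
    X=Rt.apply(knob+A.apply([r*np.cos(a),-r*np.sin(a),h]))+TX;return (proj("top",X)[0]-[193,205])*16+8
for h,n in((0,"top c"),):print(n,px(0,0,0).round())
for th in(2.0,2.1,2.2,2.3,2.4,2.8):print(th,"line end",px(th,.0165,0).round(),"skirt mark",px(th,.0200,-.022).round())
for k in range(7):print("tick",k+1,px(.7*k,.0297,-.028).round())
E
```

```text
top c [251. 389.]
2.0 line end [236. 300.] skirt mark [251. 230.]
2.1 line end [246. 299.] skirt mark [263. 230.]
2.2 line end [256. 300.] skirt mark [275. 230.]
2.3 line end [266. 301.] skirt mark [286. 232.]
2.4 line end [275. 303.] skirt mark [298. 235.]
2.8 line end [311. 321.] skirt mark [340. 255.]
tick 1 [130. 403.]
tick 2 [102. 297.]
tick 3 [155. 201.]
tick 4 [265. 164.]
tick 5 [379. 202.]
tick 6 [443. 297.]
tick 7 [427. 404.]
```

```bash
python3 - <<'E'
from dial import *
from h import rel
for up in(.035,0):
    p,R=world(-34,5,.014,up);rel(p,R)
E
```

```text
t 19.0833 pos [ 0.4439 -0.0044  0.3813] [164.2 -26.4  35.5] q [  8. -17.  -9. 125.  -5.  42. -57.] w 0.05214073862438265 F [ 0.4 -0.6  0.2] gf 0.0
 shift cm [ -3.2  -19.68   6.93] twist [ 0.4   0.03 -0.95]
t 19.0833 pos [ 0.4439 -0.0044  0.3813] [164.2 -26.4  35.5] q [  8. -17.  -9. 125.  -5.  42. -57.] w 0.05214073862438265 F [ 0.4 -0.6  0.2] gf 0.0
 shift cm [ -3.5  -19.7   10.42] twist [ 0.4   0.03 -0.95]
```

Emit:
{"method": "servo_tool", "body": {
  "plan": [
    {"xyz": [-0.6,-3.5,1],"twist": [0.4,0,-1],"jaw": 0.35},
    {"xyz": [-1.2,-7.2,2.2],"twist": [0.4,0,-1],"jaw": 0.35},
    {"xyz": [-1.8,-11,3.6],"twist": [0.4,0,-1],"jaw": 0.35},
    {"xyz": [-2.5,-15,5.2],"twist": [0.4,0,-1],"jaw": 0.35},
    {"xyz": [-3.2,-18.5,6.5],"twist": [0.4,0,-1],"jaw": 0.35},
    {"xyz": [-3.2,-19.7,6.9],"twist": [0.4,0,-1],"jaw": 0.35},
    {"xyz": [-3.2,-19.7,6.9],"twist": [0.4,0,-1],"jaw": 0.35},
    {"xyz": [-3.2,-19.7,6.9],"twist": [0.4,0,-1],"jaw": 0.35}
  ]
}}

```text
time_s: 19.75
tool_pos: [0.3588, 0.1544, 0.2549]
tool_rot: [164.4, -25.6, 37.3]
force: [0.6, -1.0, 0.6]
grip_width: 0.0563
grasp_force: 0.0
```

```bash
python3 - <<'E'
from dial import *
from h import rel
for up in(.035,0):
    p,R=world(-34,5,.014,up);rel(p,R)
E
```

```text
t 19.75 pos [0.3588 0.1544 0.2549] [164.4 -25.6  37.3] q [ -12.  -15.  -19.  138.   17.   31. -101.] w 0.05629167610773718 F [ 0.6 -1.   0.6] gf 0.0
 shift cm [ 0.32  0.88 -0.1 ] twist [-0.61  0.34  0.76]
t 19.75 pos [0.3588 0.1544 0.2549] [164.4 -25.6  37.3] q [ -12.  -15.  -19.  138.   17.   31. -101.] w 0.05629167610773718 F [ 0.6 -1.   0.6] gf 0.0
 shift cm [0.04 0.92 3.39] twist [-0.61  0.34  0.76]
```

Emit:
{"method": "servo_tool", "body": {
  "plan": [
    {"xyz": [0.3,0.9,-0.1],"twist": [-0.6,0.3,0.8],"jaw": 0.35},
    {"xyz": [0.3,0.9,0.2],"twist": [-0.6,0.3,0.8],"jaw": 0.35},
    {"xyz": [0.2,0.9,1.2],"twist": [-0.6,0.3,0.8],"jaw": 0.35},
    {"xyz": [0.1,0.9,2.2],"twist": [-0.6,0.3,0.8],"jaw": 0.35},
    {"xyz": [0,0.9,3],"twist": [-0.6,0.3,0.8],"jaw": 0.35},
    {"xyz": [0,0.9,3.3],"twist": [-0.6,0.3,0.8],"jaw": 0.35},
    {"xyz": [0,0.9,3.3],"twist": [-0.6,0.3,0.8],"jaw": 0.35}
  ]
}}

```text
time_s: 20.33
tool_pos: [0.3809, 0.1465, 0.2288]
tool_rot: [164.2, -26.2, 36.2]
force: [0.0, -0.2, -0.8]
grip_width: 0.0562
grasp_force: 0.0
```

```bash
python3 - <<'E'
from dial import *
from h import rel
p,R=world(-34,5,.014,0);rel(p,R)
E
```

```text
t 20.3333 pos [0.3809 0.1465 0.2288] [164.2 -26.2  36.2] q [  -9.  -10.  -21.  138.   23.   25. -106.] w 0.056193539804379536 F [ 0.  -0.2 -0.8] gf 0.0
 shift cm [ 0.01 -0.2   0.06] twist [ 0.09  0.07 -0.33]
```

Grip (with a small centring), turn 31.5°, release.

Emit:
{"method": "servo_tool", "body": {
  "plan": [
    {"xyz": [0,-0.2,0.1],"twist": [0,0,0],"jaw": 0.7},
    {"xyz": [0,-0.2,0.1],"twist": [0,0,0],"jaw": 0.7},
    {"xyz": [0,-0.2,0.1],"twist": [0,0,0],"jaw": 0.7},
    {"xyz": [0,-0.2,0.1],"twist": [0,0,0],"jaw": 0.7},
    {"xyz": [0,-0.2,0.1],"twist": [0,0,0],"jaw": 0.7},
    {"xyz": [0,-0.2,0.1],"twist": [0,0,0],"jaw": 0.7}
  ]
}}

```text
time_s: 20.83
tool_pos: [0.3804, 0.1484, 0.2284]
tool_rot: [164.1, -26.2, 36.3]
force: [2.6, -4.6, 3.1]
grip_width: 0.0349
grasp_force: 10.0
```

Emit:
{"method": "servo_tool", "body": {
  "plan": [
    {"xyz": [0.01,-0.16,0],"twist": [-0.5,0,6],"jaw": 0.7},
    {"xyz": [0.03,-0.32,0],"twist": [-1,0,12],"jaw": 0.7},
    {"xyz": [0.07,-0.47,0],"twist": [-1.6,0,18],"jaw": 0.7},
    {"xyz": [0.13,-0.62,0],"twist": [-2.1,0,24],"jaw": 0.7},
    {"xyz": [0.2,-0.76,0],"twist": [-2.6,0,30],"jaw": 0.7},
    {"xyz": [0.24,-0.8,0],"twist": [-2.8,0,31.5],"jaw": 0.7},
    {"xyz": [0.24,-0.8,0],"twist": [-2.8,0,31.5],"jaw": 0.7}
  ]
}}

```text
time_s: 21.42
tool_pos: [0.3782, 0.1571, 0.2272]
tool_rot: [178.8, -31.1, 0.7]
force: [3.3, -2.4, -0.2]
grip_width: 0.035
grasp_force: 10.0
```

Emit:
{"method": "servo_tool", "body": {
  "plan": [
    {"xyz": [0,0,0],"twist": [0,0,0],"jaw": 0.4},
    {"xyz": [0,0,0],"twist": [0,0,0],"jaw": 0.4},
    {"xyz": [0.01,0.16,0],"twist": [0.5,0,-6],"jaw": 0.4},
    {"xyz": [0.03,0.32,0],"twist": [1,0,-12],"jaw": 0.4},
    {"xyz": [0.07,0.47,0],"twist": [1.6,0,-18],"jaw": 0.4},
    {"xyz": [0.13,0.62,-1],"twist": [2.1,0,-24],"jaw": 0.4},
    {"xyz": [0.2,0.76,-2],"twist": [2.6,0,-30],"jaw": 0.4},
    {"xyz": [0.24,0.8,-3],"twist": [2.8,0,-31.5],"jaw": 0.4}
  ]
}}

```text
time_s: 22.08
tool_pos: [0.3637, 0.1498, 0.2537]
tool_rot: [164.1, -26.0, 36.7]
force: [-0.3, 0.1, -0.1]
grip_width: 0.052
grasp_force: 0.0
```

```bash
python3 - <<'E'
from dial import *
from h import rel
p,R=world(-34,5,.014,.03);rel(p,R)
rel([.43,0.02,.36],R)
E
```

```text
t 22.0833 pos [0.3637 0.1498 0.2537] [164.1 -26.   36.7] q [ -11.  -15.  -19.  138.   18.   30. -102.] w 0.052021933921897384 F [-0.3  0.1 -0.1] gf 0.0
 shift cm [0.24 0.28 0.08] twist [-0.04  0.05  0.14]
t 22.0833 pos [0.3637 0.1498 0.2537] [164.1 -26.   36.7] q [ -11.  -15.  -19.  138.   18.   30. -102.] w 0.052021933921897384 F [-0.3  0.1 -0.1] gf 0.0
 shift cm [ 2.47 16.72 -6.29] twist [-0.04  0.05  0.14]
```

Emit:
{"method": "servo_tool", "body": {
  "plan": [
    {"xyz": [0.2,1,-1],"twist": [0,0,0],"jaw": 0.5},
    {"xyz": [0.5,4,-2],"twist": [0,0,-5],"jaw": 0.8},
    {"xyz": [0.9,8,-3],"twist": [0,0,-12],"jaw": 1},
    {"xyz": [1.5,11,-4],"twist": [0,0,-19],"jaw": 1},
    {"xyz": [2,14,-5],"twist": [0,0,-26],"jaw": 1},
    {"xyz": [2.5,16.7,-6.3],"twist": [0,0,-33],"jaw": 1},
    {"xyz": [2.5,16.7,-6.3],"twist": [0,0,-40],"jaw": 1},
    {"xyz": [2.5,16.7,-6.3],"twist": [0,0,-47],"jaw": 1},
    {"xyz": [2.5,16.7,-6.3],"twist": [0,0,-54],"jaw": 1},
    {"xyz": [2.5,16.7,-6.3],"twist": [0,0,-60],"jaw": 1}
  ]
}}

```text
time_s: 22.92
tool_pos: [0.4352, 0.0194, 0.3592]
tool_rot: [150.6, -5.8, 83.3]
force: [0.6, 0.1, -0.1]
grip_width: 0.0017
grasp_force: 0.0
```

```bash
python3 - <<'E'
from h import *
from cell import env
im=env.read_camera("top")["img"][:,:,::-1];s=env.read_camera("side")["img"][:,:,::-1]
o=np.zeros((600,800,3),np.uint8);o[:560,:448]=cv2.resize(im[205:240,193:221],(448,560),interpolation=cv2.INTER_CUBIC)
o[:330,450:]=cv2.resize(s[160:280,322:442],(350,330),interpolation=2);o[330:,450:]=cv2.resize(im[195:255,150:228],(350,270),interpolation=2);cv2.imwrite("pics/d3.png",o)
# lever hover: half-turned hand, lean 28 back, tip 25 mm above tab
for up in(.025,):
    R=Rt*Ro.from_euler("y",-28,degrees=True)*Ro.from_matrix(np.diag([-1,1,-1.]))
    tip=Rt.apply([-.136,.042,.171+up])+TX;rel(tip-R.apply([0,0,.182]),R);print(tip-R.apply([0,0,.182]))
E
```

```text
t 23.0167 pos [0.4348 0.0201 0.3584] [150.7  -6.   83.1] q [  4. -17.  -9. 127.  -3.  40. -12.] w 0.000667578120573387 F [-0.2  0.1  0.1] gf 0.0
 shift cm [20.7  -6.5  -0.97] twist [  3.44  -1.01 -97.3 ]
[0.39876925 0.23426548 0.35669646]
```

View pics/d3.png

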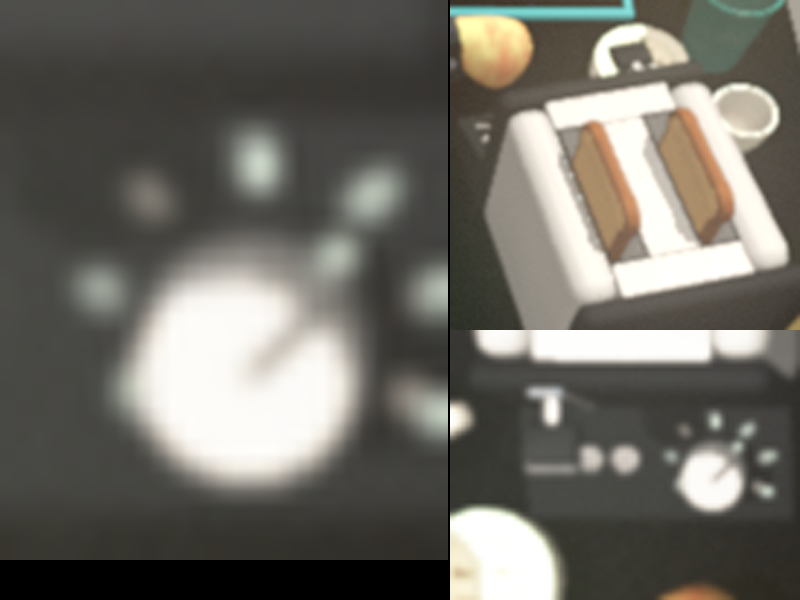

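Emit:
{"method": "servo_tool", "body": {
  "plan": [
    {"xyz": [0,-3,-0.5],"twist": [0.2,0,-7],"jaw": 1},
    {"xyz": [1,-6,-1],"twist": [0.5,-0.1,-14],"jaw": 1},
    {"xyz": [4,-6.5,-1],"twist": [0.7,-0.2,-21],"jaw": 1},
    {"xyz": [7,-6.5,-1],"twist": [1,-0.3,-28],"jaw": 1},
    {"xyz": [10,-6.5,-1],"twist": [1.2,-0.4,-35],"jaw": 1},
    {"xyz": [13,-6.5,-1],"twist": [1.5,-0.4,-42],"jaw": 1},
    {"xyz": [16,-6.5,-1],"twist": [1.7,-0.5,-49],"jaw": 1},
    {"xyz": [18,-6.5,-1],"twist": [2,-0.6,-56],"jaw": 1},
    {"xyz": [20,-6.5,-1],"twist": [2.2,-0.7,-63],"jaw": 1},
    {"xyz": [20.7,-6.5,-1],"twist": [2.5,-0.7,-70],"jaw": 1}
  ]
}}

```text
time_s: 23.85
tool_pos: [0.3981, 0.2382, 0.3576]
tool_rot: [162.4, 22.2, 141.2]
force: [-0.7, -0.3, -0.1]
grip_width: 0.0005
grasp_force: 0.0
```

```bash
cat > lev.py <<'E'
from h import *
def go(up,x=-.136,lean=28):
    R=Rt*Ro.from_euler("y",-lean,degrees=True)*Ro.from_matrix(np.diag([-1,1,-1.]))
    tip=Rt.apply([x,.042,.171+up])+TX;rel(tip-R.apply([0,0,.182]),R)
E
python3 -c "
from lev import *
go(.025)"
```

```text
t 23.85 pos [0.3981 0.2382 0.3576] [162.4  22.2 141.2] q [-22. -11. -17. 122.  19.  48.   5.] w 0.0005064960417839746 F [-0.7 -0.3 -0.1] gf 0.0
 shift cm [-0.24 -0.31  0.11] twist [  1.41  -0.4  -33.9 ]
```

Emit:
{"method": "servo_tool", "body": {
  "plan": [
    {"xyz": [-0.2,-0.3,0.1],"twist": [0.3,-0.1,-7],"jaw": 1},
    {"xyz": [-0.2,-0.3,0.1],"twist": [0.6,-0.2,-14],"jaw": 1},
    {"xyz": [-0.2,-0.3,0.1],"twist": [0.9,-0.3,-21],"jaw": 1},
    {"xyz": [-0.2,-0.3,0.1],"twist": [1.2,-0.4,-28],"jaw": 1},
    {"xyz": [-0.2,-0.3,0.1],"twist": [1.4,-0.4,-33.9],"jaw": 1},
    {"xyz": [-0.2,-0.3,0.1],"twist": [1.4,-0.4,-33.9],"jaw": 1},
    {"xyz": [-0.2,-0.3,0.1],"twist": [1.4,-0.4,-33.9],"jaw": 1}
  ]
}}

```text
time_s: 24.43
tool_pos: [0.3989, 0.231, 0.3559]
tool_rot: [179.9, 27.9, 177.5]
force: [0.3, -0.0, -0.5]
grip_width: 0.0006
grasp_force: 0.0
```

```bash
python3 -c "
from lev import *
go(.005);go(-.058)"
```

```text
t 24.4333 pos [0.3989 0.231  0.3559] [179.9  27.9 177.5] q [-26. -11. -14. 122.  21.  49.  37.] w 0.0006074798585883373 F [ 0.3 -0.  -0.5] gf 0.0
 shift cm [0.93 0.32 1.69] twist [-0.21 -0.07 -0.65]
t 24.4333 pos [0.3989 0.231  0.3559] [179.9  27.9 177.5] q [-26. -11. -14. 122.  21.  49.  37.] w 0.0006074798585883373 F [ 0.3 -0.  -0.5] gf 0.0
 shift cm [3.88 0.31 7.25] twist [-0.21 -0.07 -0.65]
```

Emit:
{"method": "servo_tool", "body": {
  "plan": [
    {"xyz": [0.5,0.3,0.8],"twist": [0,0,-0.6],"jaw": 1},
    {"xyz": [0.9,0.3,1.7],"twist": [0,0,-0.6],"jaw": 1},
    {"xyz": [1.2,0.3,2.2],"twist": [0,0,-0.6],"jaw": 1},
    {"xyz": [1.4,0.3,2.7],"twist": [0,0,-0.6],"jaw": 1},
    {"xyz": [1.7,0.3,3.1],"twist": [0,0,-0.6],"jaw": 1},
    {"xyz": [1.9,0.3,3.5],"twist": [0,0,-0.6],"jaw": 1},
    {"xyz": [2.1,0.3,3.9],"twist": [0,0,-0.6],"jaw": 1},
    {"xyz": [2.1,0.3,3.9],"twist": [0,0,-0.6],"jaw": 1}
  ]
}}

```text
time_s: 25.1
tool_pos: [0.399, 0.2333, 0.3109]
tool_rot: [-179.6, 27.9, 178.4]
force: [-0.0, 0.6, 1.3]
grip_width: 0.0003
grasp_force: 0.5
```

```bash
python3 -c "
from lev import *
go(-.02);go(-.045);go(-.058)"
```

```text
t 25.1 pos [0.399  0.2333 0.3109] [-179.6   27.9  178.4] q [-25.  -8. -15. 125.  24.  44.  33.] w 0.00027386828366229794 F [-0.   0.6  1.3] gf 0.5409889190923423
 shift cm [-0.01  0.09 -0.08] twist [-0.29 -0.11  0.19]
t 25.1 pos [0.399  0.2333 0.3109] [-179.6   27.9  178.4] q [-25.  -8. -15. 125.  24.  44.  33.] w 0.00027386828366229794 F [-0.   0.6  1.3] gf 0.5409889190923423
 shift cm [1.16 0.11 2.13] twist [-0.29 -0.11  0.19]
t 25.1 pos [0.399  0.2333 0.3109] [-179.6   27.9  178.4] q [-25.  -8. -15. 125.  24.  44.  33.] w 0.00027386828366229794 F [-0.   0.6  1.3] gf 0.5409889190923423
 shift cm [1.76 0.11 3.28] twist [-0.29 -0.11  0.19]
```

Emit:
{"method": "servo_tool", "body": {
  "plan": [
    {"xyz": [0.3,0.1,0.5],"twist": [0,0,0],"jaw": 1},
    {"xyz": [0.6,0.1,1],"twist": [0,0,0],"jaw": 1},
    {"xyz": [0.8,0.1,1.5],"twist": [0,0,0],"jaw": 1},
    {"xyz": [1,0.1,1.8],"twist": [0,0,0],"jaw": 1},
    {"xyz": [1,0.1,1.8],"twist": [0,0,0],"jaw": 1}
  ]
}}

```text
time_s: 25.52
tool_pos: [0.3991, 0.2343, 0.2912]
tool_rot: [-179.6, 28.0, 178.4]
force: [0.7, -1.3, 4.5]
grip_width: 0.0004
grasp_force: 2.6
```

```bash
python3 - <<'E'
from lev import *
from cell import env
go(-.058)
s=env.read_camera("side")["img"];b=cv2.imread("pics/d3.png")[:330,450:,::-1]
b=cv2.resize(b,(120,120),interpolation=cv2.INTER_AREA);n=s[160:280,322:442]
for i in(b,n):
    h=cv2.cvtColor(i,cv2.COLOR_RGB2HSV);m=(h[...,0]>4)&(h[...,0]<24)&(h[...,1]>95)&(h[...,2]>70);m[:40]=0
    print(m.sum(),[ (np.where(m[:,a:c].any(1))[0][[0,-1]].tolist() if m[:,a:c].any() else None) for a,c in((40,66),(70,100))])
E
```

```text
t 25.5167 pos [0.3991 0.2343 0.2912] [-179.6   28.   178.4] q [-25.  -6. -15. 126.  26.  42.  31.] w 0.0004458204010391635 F [ 0.7 -1.3  4.5] gf 2.615940347313881
 shift cm [0.85 0.   1.53] twist [-0.26 -0.    0.19]
997 [[45, 89], [40, 84]]
438 [[55, 93], [51, 87]]
```

Emit:
{"method": "servo_tool", "body": {
  "plan": [
    {"xyz": [0.25,0,0.4],"twist": [0,0,0],"jaw": 1},
    {"xyz": [0.45,0,0.8],"twist": [0,0,0],"jaw": 1},
    {"xyz": [0.65,0,1.2],"twist": [0,0,0],"jaw": 1},
    {"xyz": [0.85,0,1.5],"twist": [0,0,0],"jaw": 1},
    {"xyz": [1,0,1.8],"twist": [0,0,0],"jaw": 1},
    {"xyz": [1,0,1.8],"twist": [0,0,0],"jaw": 1}
  ]
}}

```text
time_s: 26.07
tool_pos: [0.3986, 0.2355, 0.279]
tool_rot: [-179.4, 28.4, 178.4]
force: [-44.9, -17.7, 69.9]
grip_width: 0.0002
grasp_force: 34.9
```

```bash
python3 -c "
from lev import *
go(-.055)"
```

```text
t 26.0667 pos [0.3986 0.2355 0.279 ] [-179.4   28.4  178.4] q [-25.  -5. -16. 127.  28.  40.  28.] w 0.00020333224349014208 F [-44.9 -17.7  69.9] gf 34.93640131317079
 shift cm [ 0.09 -0.12  0.21] twist [-0.48  0.43  0.14]
```

Emit:
{"method": "servo_tool", "body": {
  "plan": [
    {"xyz": [-0.4,0,-0.8],"twist": [0,0,0],"jaw": 1},
    {"xyz": [-1.2,0,-2.2],"twist": [0,0,0],"jaw": 1},
    {"xyz": [-2.5,0,-4.5],"twist": [0,0,0],"jaw": 1},
    {"xyz": [-4,0,-7.5],"twist": [0,0,0],"jaw": 1},
    {"xyz": [-4.5,0,-9.5],"twist": [0,0,0],"jaw": 1},
    {"xyz": [-4.5,4,-10.5],"twist": [0,0,0],"jaw": 1},
    {"xyz": [-4.5,-4,-10.5],"twist": [0,0,0],"jaw": 1},
    {"xyz": [-4.5,-8,-10.5],"twist": [0,0,0],"jaw": 1},
    {"xyz": [-4.5,-12,-10.5],"twist": [0,0,0],"jaw": 1},
    {"xyz": [-4.5,-16,-10.5],"twist": [0,0,0],"jaw": 1}
  ]
}}

```text
time_s: 26.9
tool_pos: [0.4045, 0.1365, 0.3753]
tool_rot: [-179.1, 26.9, 178.4]
force: [-0.4, 0.4, 0.3]
grip_width: 0.0006
grasp_force: 0.0
```

```bash
python3 - <<'E'
from lev import *
from cell import env
go(0)
s=env.read_camera("side")["img"];im=env.read_camera("top")["img"]
n=s[160:280,322:442];h=cv2.cvtColor(n,cv2.COLOR_RGB2HSV);m=(h[...,0]>4)&(h[...,0]<24)&(h[...,1]>95)&(h[...,2]>70);m[:40]=0;print(m.sum())
im=im[:,:,::-1];s=s[:,:,::-1]
o=np.zeros((600,800,3),np.uint8);o[:300,:448]=cv2.resize(im[115:250,150:351],(448,300),interpolation=2);o[300:,:400]=cv2.resize(im[203:243,162:215],(400,300),interpolation=2)
o[:330,450:]=cv2.resize(s[160:280,322:442],(350,330),interpolation=2);o[330:,450:]=cv2.resize(s,(350,270),interpolation=3);cv2.imwrite("pics/end.png",o)
E
```

```text
t 26.9 pos [0.4045 0.1365 0.3753] [-179.1   26.9  178.4] q [-12. -17. -13. 124.  12.  49.  56.] w 0.0005876792659482815 F [-0.4  0.4  0.3] gf 0.0
 shift cm [2.73 9.82 3.35] twist [-0.86 -1.09  0.14]
334
```

View pics/end.png

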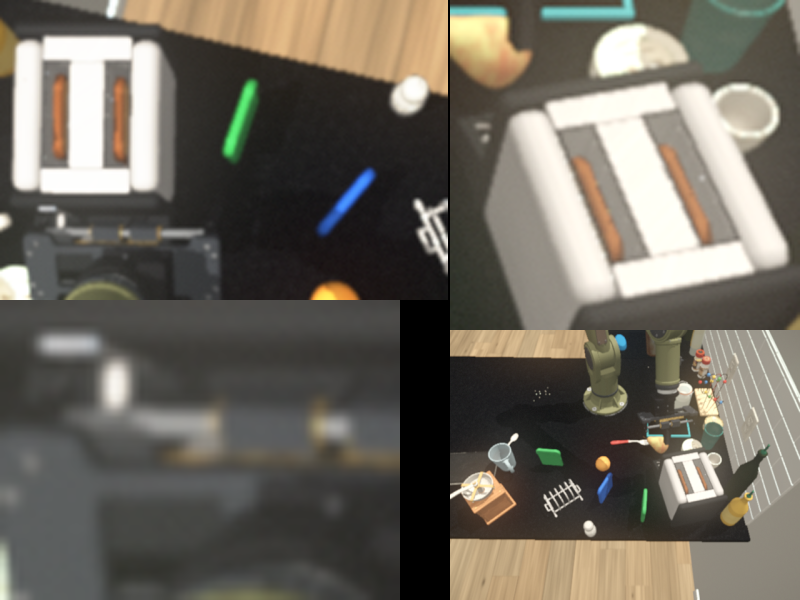

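```bash
python3 -c "
from cell import env
print(env.sign_off())"
```

```text
the job is handed in; nothing more can be done
None
```

The job is handed in: the dial points at the fifth mark, there is one slice in each slot, and the lever caught at the bottom. The last camera picture shows both slices lowered and staying down; no verdict came back, and pressing the lever reached about 85 N at the wrist (limit 120 N).

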